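# Carry a pump seal ring on the lifter to the flatness tester and start it

### The arm

A 7-joint arm with a two-finger parallel gripper is mounted at the origin on the work surface. World frame = base frame: x ahead of the robot, y to its left, z up, the work surface at z = 0. Lengths are in m, angles in rad, forces in N, time in s.
With the tool pointing down it reaches from about 0.4 to 0.85 m from the base axis. Payload 10.4 kg.
Tool frame: the origin (TCP) lies between the finger pads; the fingertips stand manip.finger_overhang ahead of it and the grasp point (between the pads) lies 11 mm behind it (manip.finger_overhang is the distance from the TCP to the fingertips, in m); x points along the fingers, z is the direction in which the jaws open and shut, and the axes are right-handed (so a half turn about x gives the same grasp; the last joint's range is limited). The gripper opens to 85 mm and grips with 20 to 120 N. Pads are 22 mm wide; open, the fingers measure 114 mm over their backs; the gripper's body (76 mm by 85 mm) begins 54 mm behind the grasp point. The pads swing forward as they close: fully open they stand 13 mm farther back than shut.
Start: joints at [-1.311, 0.332, -0.065, 1.46, 0.022, 1.35, -0.088], TCP at [0.174, 0.6, 0.239] pointing down, gripper open.
Joint ranges: [-2.6, 2.6], [-0.5, 2.12], [-1.47, 1.34], [0.16, 2.42], [-1.27, 4.41], [0.06, 2.06], [-2.6, 2.6]. Speed limits (rad/s): [2.22, 2.22, 2.79, 2.79, 3.14, 3.14, 3.14].

### API

Orientations are given as a unit quaternion [x, y, z, w].
In Python, from workcell import get_obs, camera, workorder, manip gives the robot as it stands. The module is installed in compiled form; this text tells all that it offers.
- The arm moves only by the tool play_rows, never from a script. Its argument "increments" is text: rows parted by semicolons, each of 4 numbers parted by spaces: the shift along the tool's x, y, z in m, then the turn about the tool's x in rad. A call has 1 to 20 rows; each row shifts and turns the pose as measured when the row begins, along the tool's axes as they then stand; what a row does not reach is not made up. A row lasts 1/10 s, in which the tool goes at most 50 mm and 8.59 degrees, less where a joint would pass 70% of its speed; a pose out of reach is approached as far as the arm can. A call is refused whole if a number of a shift passes 0.05 or a number of a turn 0.15, either way. A call with a gripper value outside its range is refused whole. "hand" is the gripper command: -1 is fully open, 1 is shut, values between are in proportion, set as the call begins (left out, the last holds). The fingers move at their own pace and stop on an object; "squeeze" is the grip in N (left out, the last holds). Time passes only in rows, so rows that do not move let the fingers close. It gives the time, the measured TCP pose, the force and the opening at its end, in the units of the state.
- get_obs(): the state, without advancing time (a new reading comes with each control period).
- camera(name): name is "side" or "top" or "wrist"; returns a dict with "img" (480x640x3 uint8, blue, green, red), "fov_y" (degrees; the focal length in pixels is half the picture's height over the tangent of half this angle, whatever the lens; pixels are square), "cx", "cy" (the principal point, pixels), "distortion" ([k1, k2, p1, p2, k3] as OpenCV has them; the pictures are not rectified), "R" (3x3) and "t" (3): a world point X has camera coordinates R X + t; the wrist camera has in their place "tool_from_camera" (4x4, takes a point from camera to tool coordinates, whose origin is the TCP and whose axes are the tool frame's). Camera axes: x right, y down, z forward; pixel columns grow to the right and rows downward; lengths in m; the calibration is good to about 2 mm. A picture is of the moment at which its call begins: read the wrist's pose just before it. There is no depth.
- workorder.hand_in(): hands the job in, once; it reports no verdict.
The state is a dict: "clock": time; "joint_pos": joint angles; "joint_velocities": joint speeds; "tau": joint torques, N m; "position": TCP position; "ee_rot": TCP orientation; "ft_force": force on the tool from outside, world axes, zero at the start; "torque": the same for the moment, N m; "grip_width": opening from 0.0 (shut) to 1.0 (fully open).
Only numpy, scipy, OpenCV 4.12 (cv2) and the standard library are available. Lean on these libraries where they do the work, as an engineer would, in place of code of your own. Each camera call takes 0.05 s, during which the arm holds its last target.

### The job

With the lifter, pick the dark seal ring up from below off the drain rack, carry it level to the flatness tester and set it down gently on the two white bars, centred over the round window; the gripper must never touch the ring. Then lay the lifter flat on the bench and let go of it, and only then press the yellow lamp key fully down, let it up, and press the green measure key fully down. Leave the red stop key and the tin, timber and brass sleeve alone.

Things in the scene. Friction and masses are not known exactly. Their poses are not given: they have to be found in the camera images.
- seal_center (a point): Centre (half-way up) of the loose seal ring: flat dark-grey ring, 90 mm outside, 56 mm hole, 14 mm thick, about 0.17 kg, a thin green O-ring round its rim. Starts lying flat across the rack's two bars, up to 12 mm off their middle along the bars and 5 mm sideways. z up; yaw of no meaning.
- lifter_handle (a point): Centre of the orange handle of the loose lifter, where to grip it from above, firmly: a flat-sided bar 94 mm long (x), 18 mm wide (y), 24 mm high, on two posts 38 mm ahead and behind, 39 mm of free space between it and the blade. From here the blade's underside is 55 mm below, its tip 145 mm ahead (+x), its rear end 55 mm behind. Lifter 0.14 kg, standing on its blade. x points to the tip, z up.
- lifter_load (a point): Point on top of the lifter's blade where the ring's centre should ride: 105 mm ahead of the handle's centre and 51 mm below it, 40 mm behind the tip. The blade is a flat white plastic plate, 200 mm long, 44 mm wide, 4 mm thick, bare and level ahead of the handle. Axes as the handle's.
- rack: Drain rack, fixed: tray 180 (x) x 170 mm, floor 12 mm above the bench, rims 22 mm high at sides and far end, open in front (-x). Two blue bars, 110 mm long (x), 14 mm wide, centred 37 mm left and right of the middle line (60 mm free between), tops 38 mm above the bench, carry the ring. Origin: centre of the underside, at bench level. The blade goes in between the bars along +x.
- tester: Flatness tester, fixed: cream box 220 (x) x 280 mm (y), top 70 mm above the bench. On its left (+y) half the window between two white bars (nest); on its right half three keys near the front edge, behind them a display rising 30 mm above the box top. Origin: centre of the underside, at bench level. -x is its front; the blade goes in between the bars along +x.
- nest (a point): Middle of the nest, over the window's centre, level with the tops of the two white bars, 96 mm above the bench. The bars are 110 mm long along x, 14 mm wide, centred 37 mm left and right of here (60 mm free between) and stand 26 mm above the box top. A ring lying centred on them has its centre 7 mm above this point. Axes as the tester's.
- lamp_key_top (a point): Centre of the top of the yellow lamp key, a round spring key 24 mm across; it goes straight down. Its top stands about 22 mm above the box top. The keys stand in a row along the tester's y, 44 mm apart: yellow nearest the window, green next, red last.
- measure_key_top (a point): Centre of the top of the green measure key, like the lamp key.
- stop_key_top (a point): Centre of the top of the red stop key, like the lamp key; leave alone.
- lamp_key (a joint): Travel of the yellow lamp key: 0 up, 0.006 m fully down, which takes 5 N; it springs back.
- measure_key (a joint): Travel of the green measure key, likewise.
- stop_key (a joint): Travel of the red stop key, likewise.
- tin_mid (a point): Centre of a yellow-labelled tin, 72 mm across, 75 mm high; bystander.
- timber_mid (a point): Centre of a loose piece of timber 55 x 160 (its y) x 45 mm high; bystander.
- sleeve_mid (a point): Half-way up a brass shaft sleeve, 72 mm across, 70 mm high, standing upright; bystander.
Mind the look-alikes: they are no part of the job. What is shaped like the part that bears lifter_handle but blue is not meant. There is more than one size of the part that bears seal_center; the job needs the larger.

How it is judged:
By the outcome, as a careful person would: the job done as asked, in the order asked, and still so for the second after the job is handed in, with the robot touching nothing.
It also fails if it takes over 70 s, if anything falls off the work surface, if the arm or the gripper's body presses on something with over 40 N, if the wrist force passes 120 N, or if a joint passes its speed limit or range.

## Working session

There is one attempt and no reset: what is moved stays moved. The work goes in short steps, Python scripts to look and compute and a tool call to move; the robot and the scene stay as the last step left them, time stands still between calls to the robot, and variables do not carry over. Pictures are saved under pics/ and viewed, and the job is handed in when it is done.

Besides the shell and the picture viewer there is one more tool, called in YAML: its name, and indented under it one key for each argument. play_rows: Moves the arm, as the interface text tells. Its arguments: {"type":"object","properties":{"increments":{"type":"string"},"hand":{"type":"number"},"squeeze":{"type":"number"}},"required":["increments"]}

```bash
mkdir -p pics; cat > h.py <<'E'
import numpy as np, cv2
from workcell import get_obs, camera, workorder, manip
from scipy.spatial.transform import Rotation as R
def shot(n,f=None):
    o=get_obs(); c=camera(n)
    c['pos']=np.array(o['position']); c['rot']=R.from_quat(o['ee_rot']).as_matrix()
    if f: cv2.imwrite('pics/'+f,c['img'])
    return c
def geom(c):
    f=240/np.tan(np.radians(c['fov_y'])/2)
    K=np.array([[f,0,c['cx']],[0,f,c['cy']],[0,0,1]])
    if 'R' in c: Rm=np.array(c['R']);t=np.array(c['t'])
    else:
        T=np.eye(4);T[:3,:3]=c['rot'];T[:3,3]=c['pos'];M=np.linalg.inv(T@np.array(c['tool_from_camera']))
        Rm=M[:3,:3];t=M[:3,3]
    return K,np.array(c['distortion'],float),Rm,t
def ray(c,px):
    K,d,Rm,t=geom(c)
    u=cv2.undistortPoints(np.array(px,float).reshape(-1,1,2),K,d).reshape(-1,2)
    D=np.c_[u,np.ones(len(u))]@Rm
    return -Rm.T@t,D
def onz(c,px,z):
    o,D=ray(c,px); return o+D*((z-o[2])/D[:,2])[:,None]
def proj(c,X):
    K,d,Rm,t=geom(c)
    return cv2.projectPoints(np.array(X,float).reshape(-1,3),cv2.Rodrigues(Rm)[0],t,K,d)[0].reshape(-1,2)
E
python3 - <<'E'
from h import *
o=get_obs()
for k,v in o.items(): print(k,np.round(v,4))
print(manip.finger_overhang)
for n in ['top','side','wrist']:
    c=shot(n,n+'0.png'); K,d,Rm,t=geom(c); print(n,c['fov_y'],d,-Rm.T@t,Rm[2])
E
```

```text
clock 0.0
joint_pos [-1.3106  0.3329 -0.0647  1.461   0.0216  1.3499 -0.0885]
joint_velocities [ 0.      0.0004  0.0012  0.0006  0.0005 -0.0016  0.0006]
tau [ 2.00000e-04 -6.25443e+01  4.98000e-02 -3.91622e+01  1.64000e-02
  9.60000e-03  0.00000e+00]
position [0.1743 0.5998 0.2385]
ee_rot [-0.4249  0.5659  0.4242  0.5651]
ft_force [ 0.6167 -0.6008 -0.5365]
torque [ 0.0234 -0.022   0.0205]
grip_width 0.9988
0.008
top 44.26933822422414 [0.05298144 0.         0.         0.         0.        ] [ 0.44408884 -0.02459708  1.47423507] [ 0.07814629 -0.00142404 -0.99694089]
side 55.38277215619661 [0.02147987 0.         0.         0.         0.        ] [ 0.39530442 -0.67397392  0.74735229] [ 0.16982059  0.69797423 -0.69569601]
wrist 66.02496717677168 [-0.00333232  0.          0.          0.          0.        ] [0.10799606 0.61999495 0.37321279] [ 0.26477729 -0.07812081 -0.96114001]
```

View pics/top0.png

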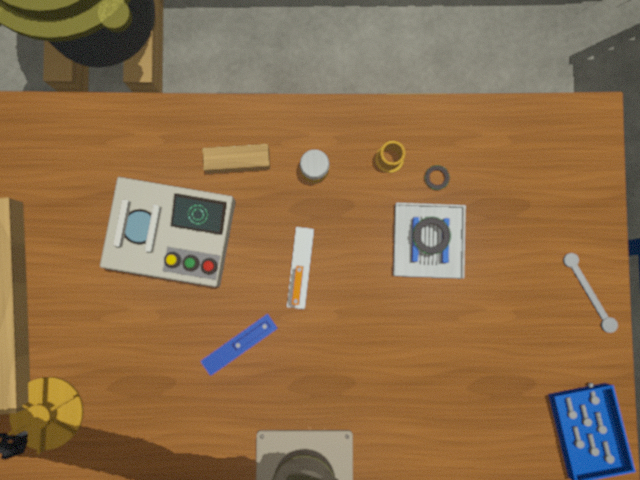

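View pics/side0.png

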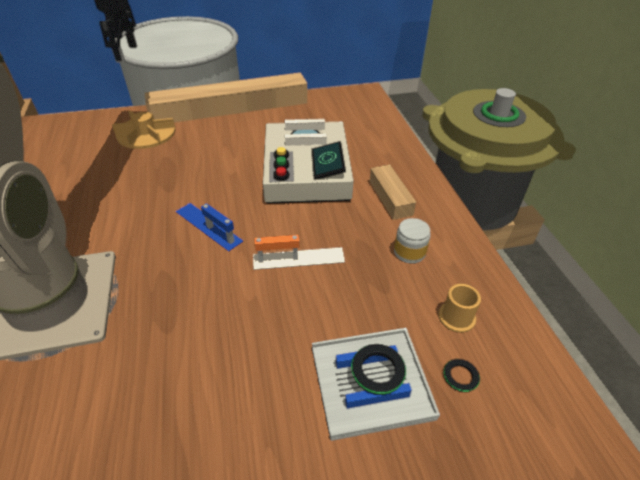

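View pics/wrist0.png

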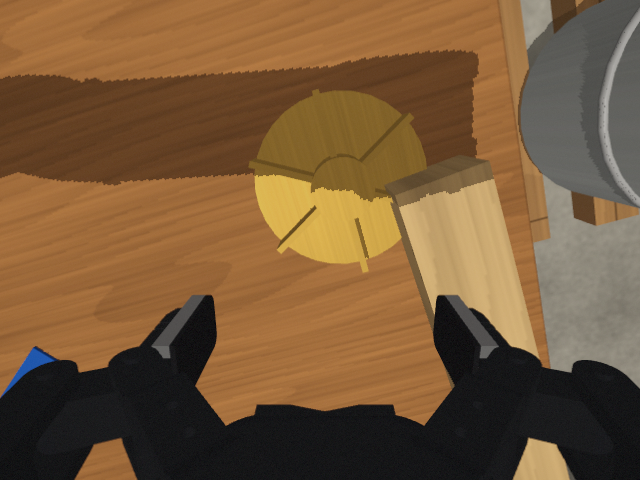

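Candidates: lifter: orange handle at top (297,285) versus the blue look-alike (240,345), so I choose the orange one. Ring: the larger on the rack at (431,237) versus the small one on the bench (437,178), so I choose the one on the rack. Next I check close crops and measure.

```bash
cat > m1.py <<'E'
from h import *
c=shot('top'); s=shot('side')
im=c['img']
hsv=cv2.cvtColor(im,cv2.COLOR_BGR2HSV)
def big(mask,roi,k=1):
    m=np.zeros_like(mask);x0,y0,x1,y1=roi;m[y0:y1,x0:x1]=mask[y0:y1,x0:x1]
    cs,_=cv2.findContours(m,cv2.RETR_EXTERNAL,cv2.CHAIN_APPROX_NONE)
    return sorted(cs,key=cv2.contourArea)[::-1][:k]
# orange
org=cv2.inRange(hsv,(5,170,150),(17,255,255))
a=big(org,(285,255,310,312))[0]; r=cv2.minAreaRect(a);print('handle px',r)
b=onz(c,cv2.boxPoints(r),0.067);print('handle corners',b.round(4),b.mean(0).round(4))
wh=cv2.inRange(hsv,(0,0,170),(180,60,255))
a=big(wh,(280,220,320,312))[0]; r=cv2.minAreaRect(a);print('blade px',r)
b=onz(c,cv2.boxPoints(r),0.004);print(b.round(4))
# ring
dk=cv2.inRange(hsv,(0,0,0),(180,255,75))
a=big(dk,(405,208,460,262))[0]; e=cv2.fitEllipse(a);print('ring',e,onz(c,[e[0]],0.052).round(4))
bl=cv2.inRange(hsv,(105,120,80),(130,255,255))
for q in big(bl,(405,208,460,268),3): r=cv2.minAreaRect(q);print('rackbar',r,onz(c,cv2.boxPoints(r),0.038).round(4).tolist())
for n,roi,lo,hi in [('yel',(160,245,184,272),(20,120,120),(35,255,255)),('grn',(180,250,200,275),(45,80,60),(85,255,255)),('red',(198,255,220,278),(0,150,100),(6,255,255))]:
    q=big(cv2.inRange(hsv,lo,hi),roi)[0]; r=cv2.minEnclosingCircle(q);print(n,r,onz(c,[r[0]],0.092).round(4))
for n,(x0,y0,x1,y1) in {'a':(90,165,250,300),'b':(370,130,480,290),'d':(280,220,320,315)}.items():
    k=min(790//(x1-x0),590//(y1-y0)); cv2.imwrite(f'pics/c{n}.png',cv2.resize(im[y0:y1,x0:x1],None,fx=k,fy=k,interpolation=cv2.INTER_CUBIC))
E
python3 m1.py
```

```text
handle px ((296.0000305175781, 272.0000305175781), (1.4142134189605713, 1.4142134189605713), 45.0)
handle corners [[0.494  0.0225 0.067 ]
 [0.4964 0.0202 0.067 ]
 [0.494  0.0178 0.067 ]
 [0.4916 0.0202 0.067 ]] [0.494  0.0202 0.067 ]
blade px ((299.8786315917969, 267.5440368652344), (18.826637268066406, 81.03539276123047), 6.632514476776123)
[[ 0.4103  0.047   0.004 ]
 [ 0.6109  0.0245  0.004 ]
 [ 0.6055 -0.0223  0.004 ]
 [ 0.4049  0.0007  0.004 ]]
ring ((442.5, 235.5), (0.0, 1.0), 180.0) [[ 0.5831 -0.3332  0.052 ]]
rackbar ((414.72772216796875, 252.72279357910156), (4.975186347961426, 15.02506160736084), 5.710593223571777) [[0.5246, -0.2601, 0.038], [0.5612, -0.2641, 0.038], [0.56, -0.2762, 0.038], [0.5234, -0.2721, 0.038]]
rackbar ((445.0, 254.0), (14.0, 4.0), 90.0) [[0.5563, -0.337, 0.038], [0.5563, -0.3467, 0.038], [0.5222, -0.3461, 0.038], [0.5222, -0.3364, 0.038]]
rackbar ((415.5, 222.0), (8.0, 5.0), 90.0) [[0.6275, -0.2649, 0.038], [0.6275, -0.2771, 0.038], [0.6078, -0.2769, 0.038], [0.6078, -0.2647, 0.038]]
yel ((170.8333282470703, 259.1666564941406), 5.6026716232299805) [[0.523  0.3119 0.092 ]]
grn ((189.3947296142578, 262.2105407714844), 5.4522881507873535) [[0.5159 0.2686 0.092 ]]
red ((208.0, 265.3999938964844), 5.249864101409912) [[0.5085 0.2252 0.092 ]]
```

View pics/ca.png

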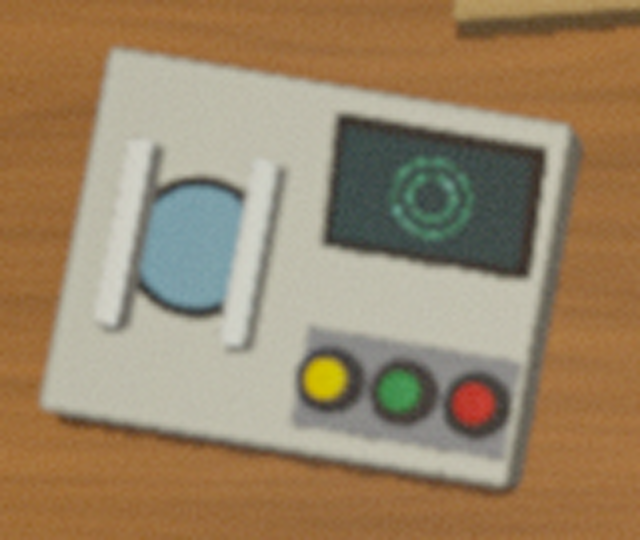

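View pics/cb.png

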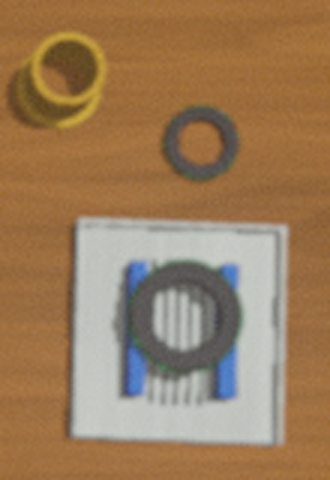

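View pics/cd.png

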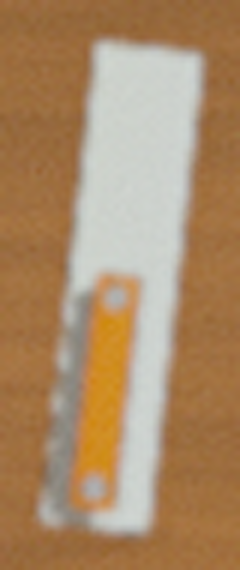

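The crops confirm the choices: the orange handle centre is at about top px (297.7,285) with the bare blade pointing up the picture. The larger ring is at about (431.5,236) on the blue bars. The keys run yellow (171,259), green (189,262), red (208,265). Next I work out the axes and move to look at the lifter with the wrist camera.

```bash
cat >> h.py <<'E'
def yawof(M): # yaw of jaw axis (tool z) line direction world
    return np.arctan2(M[1,2],M[0,2])
def plan(target,dyaw=0.,n=10):
    """world target TCP; jaw-axis world yaw change dyaw (rad). equal-step rows in tool axes (turn spread over rows)"""
    o=get_obs();M=R.from_quat(o['ee_rot']).as_matrix();p=np.array(o['position'])
    d=np.array(target)-p; s=d/n; rows=[]
    sgn=np.sign(M[2,0]) # tool x down -> -1 : turn about tool x = -yaw
    for i in range(n):
        rows.append([*(M.T@s),sgn*dyaw/n]); M=M@R.from_rotvec([sgn*dyaw/n,0,0]).as_matrix()
    print('d',d.round(4),'n',n,'jawyaw',np.degrees(yawof(R.from_quat(o['ee_rot']).as_matrix())).round(2))
    if abs(dyaw)<1e-6: print(np.round(rows[0],4))
    else: print('; '.join(' '.join(f'{v:.4f}' for v in r) for r in rows))
def where():
    o=get_obs();M=R.from_quat(o['ee_rot']).as_matrix()
    print(round(o['clock'],2),np.round(o['position'],4),'F',np.round(o['ft_force'],2),'g',round(o['grip_width'],3),'jawyaw',np.degrees(yawof(M)).round(2),'x',M[:,0].round(4),'q7',np.round(o['joint_pos'],2)); return o,M
E
python3 - <<'E'
from h import *
o,M=where(); print(M.round(3))
# jaw axis wanted: along lifter y => yaw 83.5 or -96.5
cur=np.degrees(yawof(M)); 
for w in (83.5,-96.5): print(w,(w-cur+180)%360-180)
w=min(((w-cur+180)%360-180 for w in (83.5,-96.5)),key=abs)
plan([0.44,0.02,0.25],np.radians(w),16)
c=shot('wrist');print(np.round(c['tool_from_camera'],3))
E
```

```text
0.25 [0.1744 0.6    0.239 ] F [-0.4  -0.37  0.96] g 1.004 jawyaw 73.79 x [-1.e-04 -5.e-04 -1.e+00] q7 [-1.31  0.33 -0.06  1.46  0.02  1.35 -0.09]
[[-0.    -0.96   0.279]
 [-0.001  0.279  0.96 ]
 [-1.    -0.    -0.001]]
83.5 9.706879174113965
-96.5 -170.29312082588604
d [ 0.2656 -0.58    0.011 ] n 16 jawyaw 73.79
-0.0007 -0.0261 -0.0302 -0.0106; -0.0007 -0.0257 -0.0305 -0.0106; -0.0007 -0.0254 -0.0307 -0.0106; -0.0007 -0.0251 -0.0310 -0.0106; -0.0007 -0.0248 -0.0313 -0.0106; -0.0007 -0.0244 -0.0315 -0.0106; -0.0007 -0.0241 -0.0318 -0.0106; -0.0007 -0.0238 -0.0320 -0.0106; -0.0007 -0.0234 -0.0323 -0.0106; -0.0007 -0.0231 -0.0325 -0.0106; -0.0007 -0.0227 -0.0328 -0.0106; -0.0007 -0.0224 -0.0330 -0.0106; -0.0007 -0.0220 -0.0332 -0.0106; -0.0007 -0.0217 -0.0335 -0.0106; -0.0007 -0.0213 -0.0337 -0.0106; -0.0007 -0.0210 -0.0339 -0.0106
[[ 0.    -0.276  0.961 -0.135]
 [ 0.001 -0.961 -0.276  0.069]
 [ 1.     0.001  0.     0.001]
 [ 0.     0.     0.     1.   ]]
```

play_rows:
  increments: "0 -0.026 -0.03 -0.01; 0 -0.026 -0.03 -0.01; -0.001 -0.025 -0.031 -0.01; -0.001 -0.025 -0.031 -0.01; -0.001 -0.025 -0.031 -0.01; -0.001 -0.024 -0.031 -0.01; -0.001 -0.024 -0.032 -0.01; -0.001 -0.024 -0.032 -0.01; -0.001 -0.023 -0.032 -0.01; -0.001 -0.023 -0.032 -0.01; -0.001 -0.023 -0.033 -0.01; -0.001 -0.022 -0.033 -0.01; 0 -0.022 -0.033 -0.01; 0 -0.022 -0.033 -0.01; 0 -0.021 -0.033 -0.01; 0 -0.021 -0.033 -0.01; 0 0 0 0"

```text
clock: 2.0
position: [0.4468, -0.0003, 0.2484]
ee_rot: [-0.47, 0.526, 0.471, 0.53]
ft_force: [0.1, 0.5, -0.6]
grip_width: 1.001
```

```bash
python3 - <<'E'
from h import *
where(); c=shot('wrist','w1.png')
E
```

```text
2.0 [ 4.468e-01 -3.000e-04  2.484e-01] F [ 0.13  0.53 -0.55] g 1.001 jawyaw 83.44 x [ 0.0028  0.005  -1.    ] q7 [-0.72 -0.12  0.59  1.92  0.07  1.32  1.3 ]
```

View pics/w1.png

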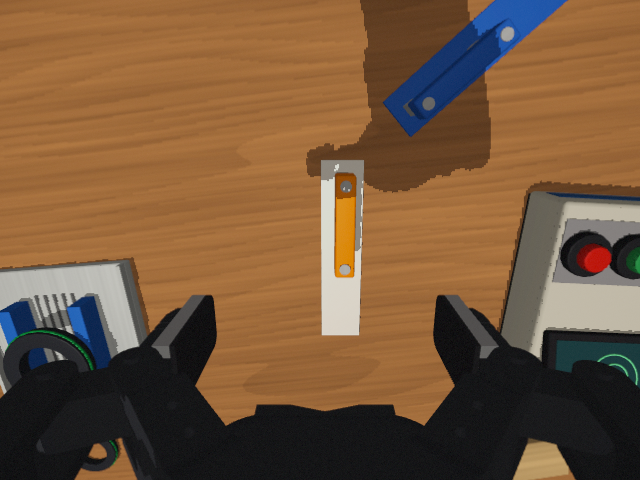

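The wrist view shows the orange handle centred at about (345,225) and the blade from (342,160) to (340,335), nearly aligned with the picture. I measure it here.

```bash
cat > m2.py <<'E'
from h import *
def lifter(c,v=True):
    hsv=cv2.cvtColor(c['img'],cv2.COLOR_BGR2HSV)
    org=cv2.inRange(hsv,(8,190,90),(22,255,255)); org=cv2.morphologyEx(org,cv2.MORPH_CLOSE,np.ones((9,9)))
    n,l,st,ce=cv2.connectedComponentsWithStats(org)
    return org
c=shot('wrist')
hsv=cv2.cvtColor(c['img'],cv2.COLOR_BGR2HSV)
print(hsv[225,345],hsv[180,340],hsv[320,340],hsv[170,325],hsv[225,420])
org=cv2.inRange(hsv,(10,225,90),(22,255,255)); org[:,:310]=0; org[:,380:]=0
cs=cv2.findContours(org,cv2.RETR_EXTERNAL,cv2.CHAIN_APPROX_NONE)[0]; q=np.vstack([x for x in cs if cv2.contourArea(x)>40])
r=cv2.minAreaRect(q); print('h',r); b=onz(c,cv2.boxPoints(r),0.067); print(b.round(4),b.mean(0).round(4))
wh=cv2.inRange(hsv,(0,0,90),(180,70,255)); wh[:140]=0;wh[350:]=0;wh[:,:310]=0; wh[:,375:]=0
q=max(cv2.findContours(wh,cv2.RETR_EXTERNAL,cv2.CHAIN_APPROX_NONE)[0],key=cv2.contourArea)
r=cv2.minAreaRect(q); print('b',r); b=onz(c,cv2.boxPoints(r),0.004); print(b.round(4),b.mean(0).round(4))
print([np.linalg.norm(b[i]-b[i-1]).round(4) for i in range(4)],[np.degrees(np.arctan2(*(b[i]-b[i-1])[1::-1])).round(2) for i in range(4)])
# bolts
bo=cv2.inRange(hsv,(0,0,60),(180,70,255))
E
python3 m2.py
```

```text
[ 18 236 220] [ 15 248 147] [ 19  22 217] [ 18  27 141] [ 15 158 169]
h ((342.5, 226.0), (102.0, 19.0), 90.0)
[[0.4163 0.0142 0.067 ]
 [0.4181 0.0303 0.067 ]
 [0.5111 0.0217 0.067 ]
 [0.5091 0.0044 0.067 ]] [0.4637 0.0177 0.067 ]
b ((340.0, 248.0), (174.0, 42.0), 90.0)
[[ 0.4085  0.0026  0.004 ]
 [ 0.4133  0.0448  0.004 ]
 [ 0.6112  0.0279  0.004 ]
 [ 0.6055 -0.0204  0.004 ]] [0.5096 0.0137 0.004 ]
[np.float64(0.1983), np.float64(0.0424), np.float64(0.1986), np.float64(0.0487)] [np.float64(173.33), np.float64(83.55), np.float64(-4.86), np.float64(-96.64)]
```

```bash
python3 - <<'E'
from h import *
plan([0.464,0.0178,0.1],np.radians(0.7),1); plan([0.464,0.0178,0.044],0,1)
E
```

```text
d [ 0.0183  0.0139 -0.1481] n 1 jawyaw 83.69
0.1482 -0.0165 0.0150 -0.0122
d [ 0.0183  0.0139 -0.2041] n 1 jawyaw 83.69
[ 0.2042 -0.0165  0.0146 -0.    ]
```

play_rows:
  increments: "0.02 -0.004 0.004 -0.008; 0.03 -0.004 0.004 0; 0.03 -0.004 0.004 0; 0.03 -0.003 0.003 0; 0.03 0 0 0; 0 0 0 0; 0 0 0 0"

```text
clock: 2.8
position: [0.4616, 0.0286, 0.1052]
ee_rot: [-0.475, 0.519, 0.479, 0.525]
ft_force: [0.7, 0.7, 0.5]
grip_width: 1.002
```

```bash
python3 - <<'E'
from h import *
where(); c=shot('wrist','w2.png'); plan([0.464,0.0178,0.044],0,1)
E
```

```text
2.8 [0.4616 0.0286 0.1052] F [0.69 0.67 0.48] g 1.002 jawyaw 84.88 x [ 0.003   0.0105 -0.9999] q7 [-0.73  0.1   0.61  2.06 -0.08  0.99  1.4 ]
d [ 0.0025 -0.0109 -0.0613] n 1 jawyaw 84.89
[ 0.0612 -0.0033 -0.0113 -0.    ]
```

View pics/w2.png

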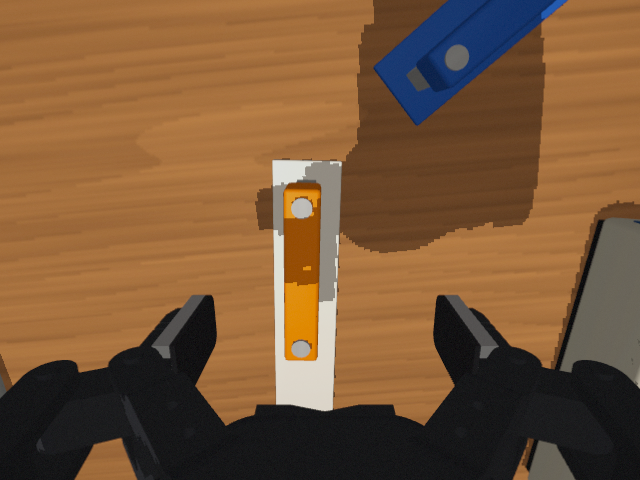

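```bash
python3 - <<'E'
from h import *
where(); c=shot('wrist')
b=onz(c,[[301,208],[300.5,349]],0.067);print(b,b.mean(0)); t=b.mean(0)
where()
plan([t[0],t[1],0.044],0,1)
E
```

```text
2.85 [0.4615 0.0287 0.1053] F [-0.37  0.58  0.34] g 0.998 jawyaw 84.89 x [ 0.0031  0.0108 -0.9999] q7 [-0.73  0.1   0.61  2.06 -0.08  0.99  1.4 ]
[[0.42798481 0.02136812 0.067     ]
 [0.50437281 0.01294056 0.067     ]] [0.46617881 0.01715434 0.067     ]
2.9 [0.462  0.0285 0.1057] F [-0.28 -0.31  0.27] g 1.001 jawyaw 84.87 x [ 0.0043  0.0113 -0.9999] q7 [-0.73  0.1   0.61  2.06 -0.08  0.99  1.4 ]
d [ 0.0042 -0.0114 -0.0617] n 1 jawyaw 84.87
[ 0.0616 -0.005  -0.0117 -0.    ]
```

play_rows:
  increments: "0 -0.002 -0.003 0.01; 0 -0.002 -0.003 0.01; 0 -0.001 -0.003 0; 0.005 0 -0.002 0; 0.01 0 0 0; 0 0 0 0; 0 0 0 0"

```text
clock: 3.6
position: [0.4685, 0.0165, 0.093]
ee_rot: [-0.47, 0.521, 0.473, 0.533]
ft_force: [1.1, 0.6, 0.1]
grip_width: 1.001
```

```bash
python3 - <<'E'
from h import *
where(); plan([0.4655,0.0172,0.044],0,1)
E
```

```text
3.6 [0.4685 0.0165 0.093 ] F [1.12 0.63 0.1 ] g 1.001 jawyaw 83.57 x [ 0.0101  0.0142 -0.9998] q7 [-0.7   0.13  0.62  2.07 -0.11  0.96  1.43]
d [-0.003   0.0007 -0.049 ] n 1 jawyaw 83.57
[ 0.0489  0.0034 -0.0004 -0.    ]
```

play_rows:
  increments: "0.02 0.002 0 0; 0.02 0.002 0 0; 0.005 0 0 0"

```text
clock: 3.9
position: [0.4656, 0.0181, 0.0474]
ee_rot: [-0.47, 0.52, 0.472, 0.534]
ft_force: [-0.3, 0.0, 0.2]
grip_width: 1.0
```

```bash
python3 - <<'E'
from h import *
o,M=where(); print(np.abs(o['joint_velocities']).max()); plan([0.4655,0.0172,0.044],0,1)
c=shot('wrist','w3.png'); where()
E
```

```text
3.9 [0.4656 0.0181 0.0474] F [-0.26  0.    0.2 ] g 1.0 jawyaw 83.61 x [ 0.0118  0.0149 -0.9998] q7 [-0.68  0.21  0.6   2.11 -0.18  0.85  1.49]
0.09319209059841352
d [-0.0001 -0.0009 -0.0034] n 1 jawyaw 83.61
[ 0.0034  0.0001 -0.001  -0.    ]
3.95 [0.4658 0.0181 0.0475] F [-0.71 -0.28 -1.8 ] g 1.001 jawyaw 83.61 x [ 0.0119  0.0148 -0.9998] q7 [-0.68  0.21  0.6   2.11 -0.18  0.86  1.49]
```

View pics/w3.png

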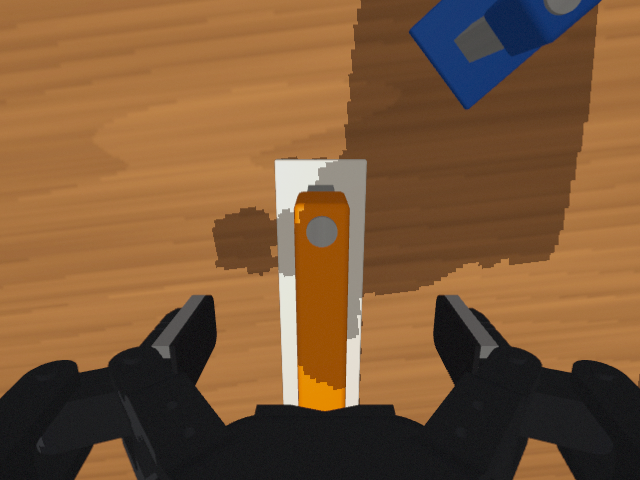

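play_rows:
  increments: "0.003 0 -0.001 0; 0 0 0 0; 0 0 0 0; 0 0 0 0; 0 0 0 0"
  hand: 1
  squeeze: 110

```text
clock: 4.45
position: [0.4675, 0.0173, 0.0469]
ee_rot: [-0.471, 0.519, 0.472, 0.535]
ft_force: [1.4, 0.2, -1.8]
grip_width: 0.186
```

```bash
python3 - <<'E'
from h import *
where()
E
```

```text
4.45 [0.4675 0.0173 0.0469] F [ 1.43  0.24 -1.81] g 0.186 jawyaw 83.6 x [ 0.0149  0.0158 -0.9998] q7 [-0.68  0.21  0.6   2.11 -0.18  0.85  1.49]
```

```bash
python3 - <<'E'
from h import *
c=shot('top'); s=shot('side','s1.png'); im=c['img']
P=np.array([[78,217],[288,226],[283,443],[70,437]])/3+[370,130]-0.33
b=onz(c,P,0.022); print('tray',b.round(4),b.mean(0).round(4)); print(np.degrees(np.arctan2(*(b[0]-b[3])[1::-1])),np.degrees(np.arctan2(*(b[1]-b[2])[1::-1])),np.linalg.norm(b[0]-b[3]),np.linalg.norm(b[1]-b[0]))
hsv=cv2.cvtColor(im,cv2.COLOR_BGR2HSV); 
for cc,roi,nm in ((c,(405,208,460,268),'t'),(s,(325,335,430,415),'s')):
    h=cv2.cvtColor(cc['img'],cv2.COLOR_BGR2HSV);m=np.zeros(h.shape[:2],np.uint8);x0,y0,x1,y1=roi
    dk=cv2.inRange(h,(0,0,0),(180,140,95)); m[y0:y1,x0:x1]=dk[y0:y1,x0:x1]; m=cv2.morphologyEx(m,cv2.MORPH_OPEN,np.ones((3,3)))
    q=max(cv2.findContours(m,cv2.RETR_EXTERNAL,cv2.CHAIN_APPROX_NONE)[0],key=cv2.contourArea); e=cv2.fitEllipse(cv2.convexHull(q)); print(nm,e,onz(cc,[e[0]],0.048).round(4))
    k=4; v=cv2.resize(cc['img'][y0-15:y1+15,x0-15:x1+15],None,fx=k,fy=k); cv2.ellipse(v,((e[0][0]-x0+15.5)*k,(e[0][1]-y0+15.5)*k),(e[1][0]*k,e[1][1]*k),e[2],(0,0,255),1) if 0 else cv2.ellipse(v,(((e[0][0]-x0+15.5)*k,(e[0][1]-y0+15.5)*k),(e[1][0]*k,e[1][1]*k),e[2]),(0,0,255),1); cv2.imwrite(f'pics/r{nm}.png',v)
plan([0.40,-0.28,0.16],np.radians(5),10)
E
```

```text
tray [[ 0.6695 -0.2252  0.022 ]
 [ 0.6619 -0.3979  0.022 ]
 [ 0.483  -0.3904  0.022 ]
 [ 0.4876 -0.2169  0.022 ]] [ 0.5755 -0.3076  0.022 ]
-2.6140794648900068 -2.3787320081309264 0.18201783273963232 0.17286549537850143
t ((430.1929016113281, 234.05545043945312), (31.399274826049805, 38.5770263671875), 89.65048217773438) [[ 0.587  -0.3044  0.048 ]]
s ((376.9457092285156, 368.1338195800781), (47.089569091796875, 56.69923400878906), 95.4058837890625) [[ 0.5835 -0.3086  0.048 ]]
d [-0.0676 -0.2974  0.1132] n 10 jawyaw 83.61
-0.0119 0.0033 -0.0301 -0.0087; -0.0119 0.0035 -0.0301 -0.0087; -0.0119 0.0038 -0.0300 -0.0087; -0.0119 0.0040 -0.0300 -0.0087; -0.0119 0.0043 -0.0300 -0.0087; -0.0119 0.0046 -0.0299 -0.0087; -0.0119 0.0048 -0.0299 -0.0087; -0.0119 0.0051 -0.0298 -0.0087; -0.0119 0.0053 -0.0298 -0.0087; -0.0119 0.0056 -0.0298 -0.0087
```

View pics/rs.png

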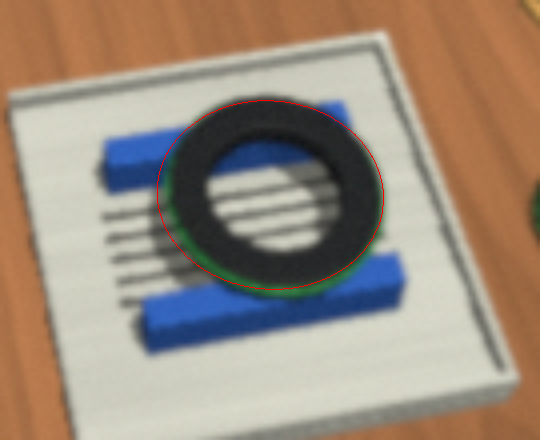

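View pics/rt.png

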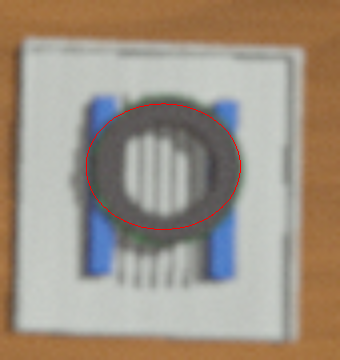

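play_rows:
  increments: "-0.03 0 0 0; -0.04 0 0 0; -0.03 0.008 -0.02 -0.01; 0 0.01 -0.04 -0.015; 0 0.012 -0.045 -0.015; 0 0.012 -0.045 -0.015; 0 0.012 -0.045 -0.013; 0 0.015 -0.045 0; 0 0.015 -0.045 0; 0 0.015 -0.03 0; 0 0 0 0"

```text
clock: 5.65
position: [0.3413, -0.3035, 0.1451]
ee_rot: [-0.492, 0.501, 0.49, 0.518]
ft_force: [-0.7, -0.0, -1.7]
grip_width: 0.189
```

```bash
python3 - <<'E'
from h import *
where(); c=shot('wrist','w4.png'); o,M=where()
E
```

```text
5.65 [ 0.3413 -0.3035  0.1451] F [-0.66 -0.04 -1.71] g 0.189 jawyaw 87.89 x [ 0.0196  0.0145 -0.9997] q7 [-0.4   0.    1.07  2.05 -0.03  1.08  2.22]
5.7 [ 0.3424 -0.3018  0.145 ] F [ 0.27 -0.16 -1.28] g 0.191 jawyaw 87.99 x [ 0.0195  0.0151 -0.9997] q7 [-0.4   0.    1.06  2.05 -0.03  1.08  2.21]
```

View pics/w4.png

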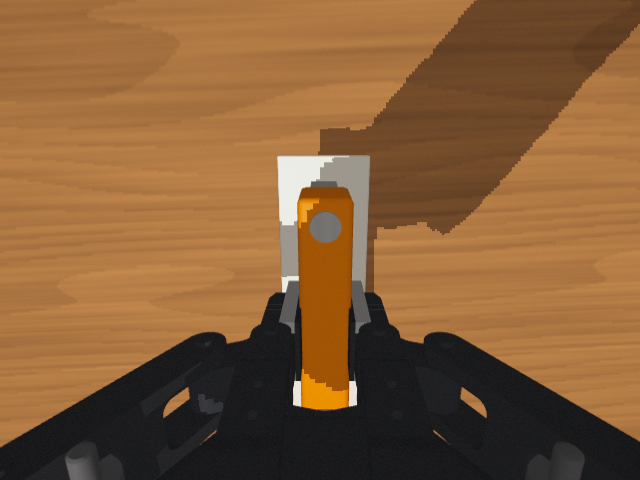

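```bash
python3 - <<'E'
from h import *
o,M=where(); c=shot('wrist'); p=c['pos']
q=onz(c,[[325,227]],p[2]+0.0201)[0]; print('bolt',q, 'rel tool',M.T@(q-p))
r=onz(c,[[278,156],[370,156]],p[2]+0.0081-0.051); print('rear corners',r.round(4),'w',np.linalg.norm(r[0]-r[1]))
s=shot('side','s2.png'); t=shot('top','t2.png')
for cc,n,(x0,y0,x1,y1) in ((s,'s',(200,220,440,440)),(t,'t',(370,170,480,340))):
    k=min(790/(x1-x0),590/(y1-y0)); cv2.imwrite(f'pics/x{n}2.png',cv2.resize(cc['img'][y0:y1,x0:x1],None,fx=k,fy=k,interpolation=cv2.INTER_CUBIC)); print(n,k)
E
```

```text
5.7 [ 0.3424 -0.3018  0.145 ] F [ 0.27 -0.16 -1.28] g 0.191 jawyaw 87.99 x [ 0.0195  0.0151 -0.9997] q7 [-0.4   0.    1.06  2.05 -0.03  1.08  2.21]
bolt [ 0.30300122 -0.3001128   0.16507499] rel tool [-0.02083824  0.03904944  0.00057756]
rear corners [[ 0.2857 -0.3204  0.1021]
 [ 0.2872 -0.2774  0.1021]] w 0.04309052596821021
s 2.6818181818181817
t 3.4705882352941178
```

View pics/xs2.png

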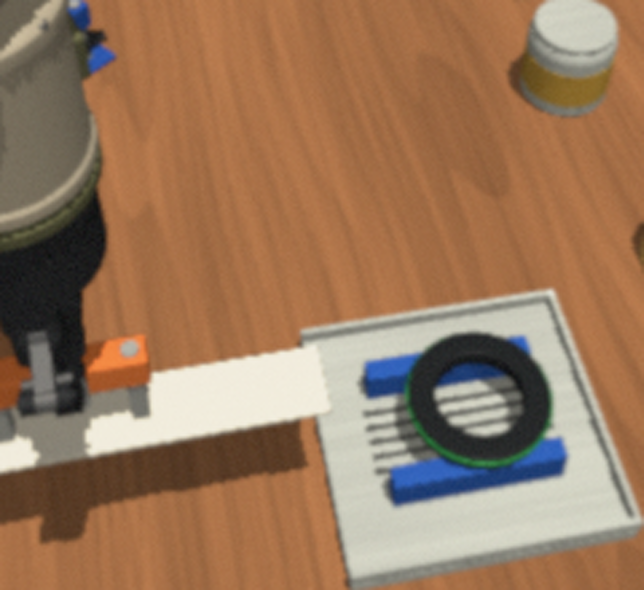

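View pics/xt2.png

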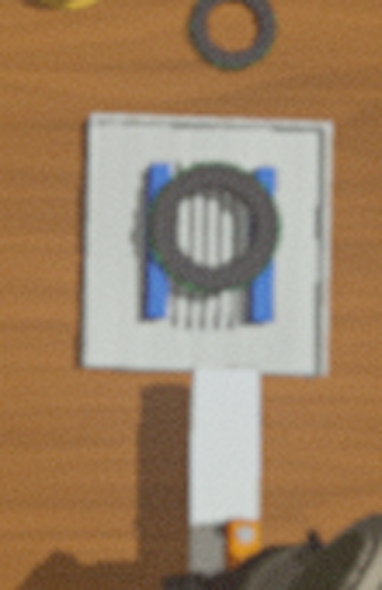

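```bash
python3 - <<'E'
from h import *
s=shot('side'); t=shot('top')
print('ring s',onz(s,[[378.6,367.3]],0.052).round(4),'t',onz(t,[[431.7,235.7]],0.052).round(4))
k=2.6818; f=lambda L:np.array(L)/k+[200,220]
print('side bars tops: left near, left far, right near, right far (inner/outer centre)')
# left bar top corners: (364,362)(368,378)->front ; right bar: (390,482),(394,500)?
print(onz(s,f([[365,368],[528,345],[391,484],[562,450]]),0.038).round(4))
k=3.4706; g=lambda L:np.array(L)/k+[370,170]
b=onz(t,g([[160,165],[156,319],[265,168],[261,322]]),0.038);print('top bars far/near L, far/near R',b.round(4),b.mean(0).round(4))
print(np.degrees(np.arctan2(*(b[0]-b[1])[1::-1])),np.degrees(np.arctan2(*(b[2]-b[3])[1::-1])))
tr=onz(t,g([[90,114],[333,122],[326,376],[82,368]]),0.022);print(tr.round(4),tr.mean(0))
# blade tip in both views
print('tip s',onz(s,f([[321,345],[329,411]]),0.098).round(4)); print('tip t',onz(t,g([[192,370],[262,371]]),0.098).round(4))
o,M=where(); 
h=o['position']+M@np.array([-0.0085,0.001,0.0006]); ax=-M[:,1]; print('pred tip',h+ax*0.145-np.array([0,0,.051]), 'ax',ax)
E
```

```text
ring s [[ 0.5856 -0.3098  0.052 ]] t [[ 0.5826 -0.3072  0.052 ]]
side bars tops: left near, left far, right near, right far (inner/outer centre)
[[ 0.5231 -0.2677  0.038 ]
 [ 0.6326 -0.2748  0.038 ]
 [ 0.5189 -0.3473  0.038 ]
 [ 0.6277 -0.3494  0.038 ]]
top bars far/near L, far/near R [[ 0.6286 -0.2725  0.038 ]
 [ 0.5199 -0.2684  0.038 ]
 [ 0.6265 -0.3462  0.038 ]
 [ 0.5179 -0.3417  0.038 ]] [ 0.5732 -0.3072  0.038 ]
-2.1808511478036094 -2.404343178982475
[[ 0.6673 -0.2258  0.022 ]
 [ 0.6615 -0.3985  0.022 ]
 [ 0.4806 -0.3902  0.022 ]
 [ 0.4859 -0.2184  0.022 ]] [ 0.57383124 -0.30821881  0.022     ]
tip s [[ 0.4577 -0.2152  0.098 ]
 [ 0.4545 -0.2533  0.098 ]]
tip t [[ 0.4825 -0.2818  0.098 ]
 [ 0.4819 -0.3285  0.098 ]]
5.95 [ 0.3449 -0.2984  0.1449] F [ 1.34  1.27 -0.92] g 0.189 jawyaw 88.41 x [ 0.0199  0.0162 -0.9997] q7 [-0.4  -0.    1.06  2.05 -0.03  1.08  2.21]
pred tip [ 0.48865143 -0.30195502  0.1052403 ] ax [ 0.99941859 -0.02801972  0.01942608]
```

```bash
python3 - <<'E'
from h import *
s=shot('side','s3.png'); t=shot('top')
o,M=where()
h=o['position']+M@np.array([-0.0085,0.001,0.0006]);ax=-M[:,1];la=M[:,2]
tip=h+ax*0.145-np.array([0,0,.051])
for q in (tip+la*.022,tip-la*.022,h): print(q.round(4),'side px',proj(s,q).round(1),'top px',proj(t,q).round(1))
E
```

```text
6.05 [ 0.3448 -0.2987  0.145 ] F [-0.86  0.8  -1.5 ] g 0.191 jawyaw 88.39 x [ 0.02    0.016  -0.9997] q7 [-0.4  -0.    1.06  2.05 -0.03  1.08  2.21]
[ 0.4891 -0.2803  0.1057] side px [[318.9 345.8]] top px [[425.3 273.6]]
[ 0.4879 -0.3243  0.1049] side px [[324.5 370.5]] top px [[444.3 274.2]]
[ 0.3436 -0.2982  0.1535] side px [[224.3 357.5]] top px [[438.5 338.8]]
```

View pics/s3.png

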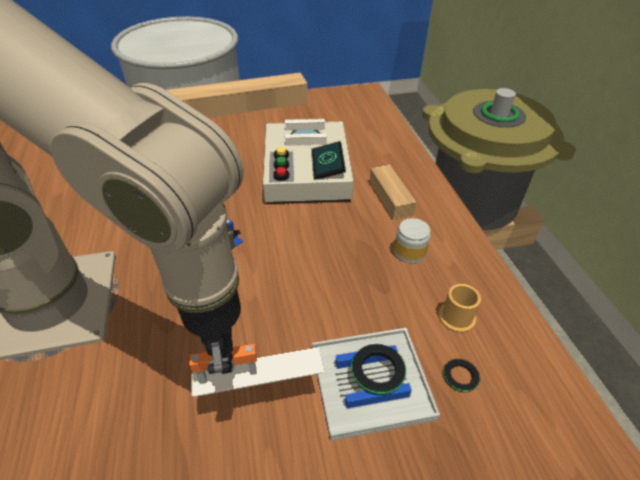

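```bash
python3 - <<'E'
from h import *
plan([0.350,-0.300,0.068],0,1)
E
```

```text
d [ 0.0052 -0.0013 -0.077 ] n 1 jawyaw 88.39
[ 0.0771 -0.0038 -0.0025 -0.    ]
```

play_rows:
  increments: "0.026 -0.001 -0.001 0.007; 0.026 -0.001 -0.001 0.007; 0.022 -0.002 0 0; 0 0 0 0"

```text
clock: 6.45
position: [0.3536, -0.2974, 0.0695]
ee_rot: [-0.492, 0.499, 0.489, 0.519]
ft_force: [-0.3, -0.1, -1.3]
grip_width: 0.19
```

```bash
python3 - <<'E'
from h import *
where(); s=shot('side','s4.png'); where(); plan([0.40,-0.3017,0.068],0,1);plan([0.48,-0.305,0.068],0,1)
v=s['img'][300:460,180:450]; cv2.imwrite('pics/s4c.png',cv2.resize(v,None,fx=2.9,fy=2.9,interpolation=cv2.INTER_CUBIC))
E
```

```text
6.45 [ 0.3536 -0.2974  0.0695] F [-0.29 -0.14 -1.28] g 0.19 jawyaw 87.92 x [ 0.0239  0.0169 -0.9996] q7 [-0.31  0.23  1.03  2.11 -0.29  0.92  2.42]
6.5 [ 0.3539 -0.2981  0.0708] F [-0.25  0.04 -0.96] g 0.189 jawyaw 87.9 x [ 0.0251  0.0162 -0.9996] q7 [-0.31  0.23  1.03  2.11 -0.29  0.92  2.41]
d [ 0.0461 -0.0036 -0.0028] n 1 jawyaw 87.9
[ 0.0039 -0.0461 -0.002  -0.    ]
d [ 0.1261 -0.0069 -0.0028] n 1 jawyaw 87.9
[ 0.0059 -0.1261 -0.0023 -0.    ]
```

View pics/s4c.png

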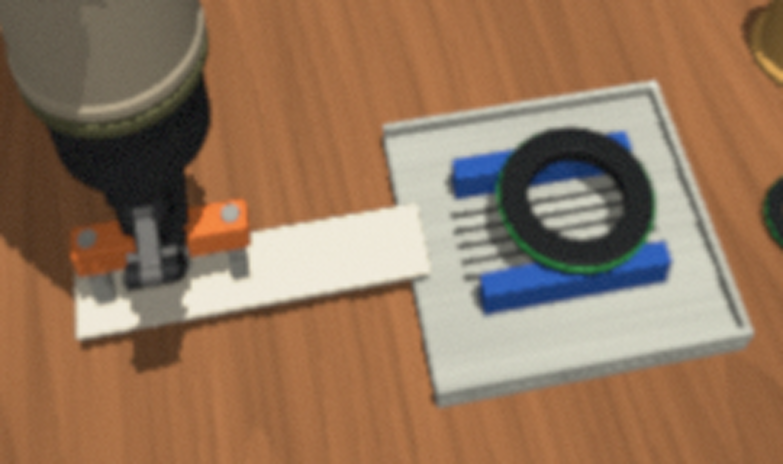

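play_rows:
  increments: "0.002 -0.016 -0.001 0.003; 0.001 -0.015 -0.001 0.003; 0.001 -0.015 0 0"

```text
clock: 6.8
position: [0.4012, -0.3022, 0.0715]
ee_rot: [-0.491, 0.5, 0.486, 0.522]
ft_force: [-0.2, 0.5, -1.3]
grip_width: 0.19
```

```bash
python3 - <<'E'
from h import *
where(); s=shot('side','s5.png'); where(); plan([0.48,-0.305,0.068],0,1)
v=s['img'][300:460,180:450]; cv2.imwrite('pics/s5c.png',cv2.resize(v,None,fx=2.9,fy=2.9,interpolation=cv2.INTER_CUBIC))
t=shot('top'); v=t['img'][190:340,380:490]; cv2.imwrite('pics/t5c.png',cv2.resize(v,None,fx=3.9,fy=3.9,interpolation=cv2.INTER_CUBIC))
E
```

```text
6.8 [ 0.4012 -0.3022  0.0715] F [-0.23  0.49 -1.31] g 0.19 jawyaw 87.48 x [ 0.028   0.0168 -0.9995] q7 [-0.27  0.34  0.97  2.01 -0.38  0.96  2.43]
6.85 [ 0.4041 -0.3018  0.0719] F [3.01 2.22 0.01] g 0.188 jawyaw 87.64 x [ 0.0297  0.016  -0.9994] q7 [-0.27  0.34  0.97  2.01 -0.38  0.96  2.43]
d [ 0.0759 -0.0032 -0.0039] n 1 jawyaw 87.64
[ 0.0061 -0.0758 -0.0002 -0.    ]
```

View pics/s5c.png

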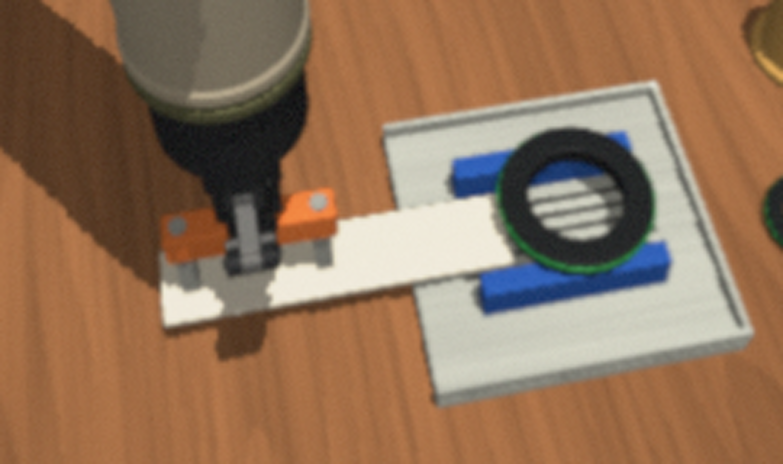

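View pics/t5c.png

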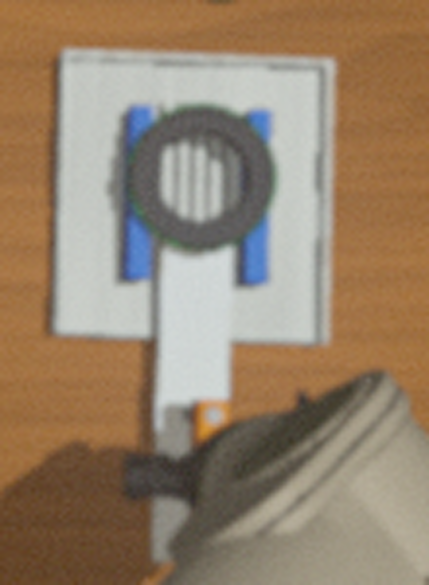

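play_rows:
  increments: "0.002 -0.025 0 0; 0.002 -0.026 0 0; 0.002 -0.023 0 0"

```text
clock: 7.2
position: [0.4759, -0.3058, 0.0716]
ee_rot: [-0.492, 0.499, 0.485, 0.523]
ft_force: [0.4, -0.3, -1.2]
grip_width: 0.19
```

```bash
python3 - <<'E'
from h import *
where(); s=shot('side','s6.png'); where(); plan([0.48,-0.305,0.068],0,1)
v=s['img'][300:460,180:450]; cv2.imwrite('pics/s6c.png',cv2.resize(v,None,fx=2.9,fy=2.9,interpolation=cv2.INTER_CUBIC))
E
```

```text
7.2 [ 0.4759 -0.3058  0.0716] F [ 0.41 -0.32 -1.17] g 0.19 jawyaw 87.44 x [ 0.0308  0.0164 -0.9994] q7 [-0.22  0.48  0.9   1.85 -0.48  1.01  2.41]
7.25 [ 0.48   -0.3049  0.0717] F [2.45 3.76 0.3 ] g 0.194 jawyaw 87.64 x [ 0.033   0.0157 -0.9993] q7 [-0.22  0.49  0.89  1.85 -0.48  1.01  2.41]
d [ 0.     -0.0001 -0.0037] n 1 jawyaw 87.64
[ 0.0037  0.0001 -0.0002 -0.    ]
```

View pics/s6c.png

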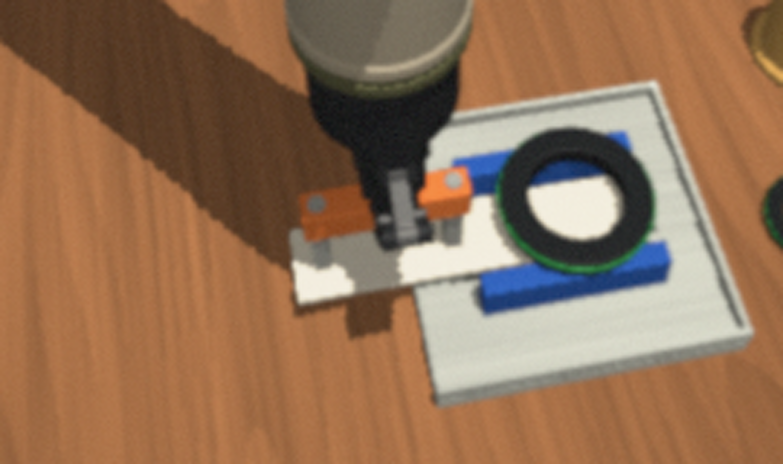

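```bash
python3 - <<'E'
from h import *
t=shot('top'); s=shot('side')
for cc,n,(x0,y0,x1,y1) in ((s,'s',(255,110,360,210)),(t,'t',(95,170,245,295))):
    k=5 if n=='s' else 4
    v=cc['img'][y0:y1,x0:x1]; k=6 if n=='s' else 5; v=cv2.resize(v,None,fx=k,fy=k,interpolation=cv2.INTER_CUBIC)[:600]; cv2.imwrite(f'pics/n{n}.png',v); print(v.shape)
g=lambda L:np.array(L)/4+[90,165]-0.4
b=onz(t,g([[142,142],[110,325],[267,161],[237,346]]),0.096);print(b.round(4),'nest',b.mean(0).round(4))
print(np.degrees(np.arctan2(*(b[0]-b[1])[1::-1])),np.degrees(np.arctan2(*(b[2]-b[3])[1::-1])),np.linalg.norm(b[0]-b[1]),np.linalg.norm(b[0]-b[2]))
q=onz(t,g([[112,49],[578,128],[512,487],[43,408]]),0.07);print('box',q.round(4),q.mean(0).round(4),np.linalg.norm(q[1]-q[0]),np.linalg.norm(q[3]-q[0]),np.degrees(np.arctan2(*(q[0]-q[3])[1::-1])),np.degrees(np.arctan2(*(q[1]-q[2])[1::-1])))
print('win',onz(t,g([[195,246]]),0.07))
print('keys',onz(t,g([[325,379],[400,390],[474,403]]),0.092).round(4))
E
```

```text
(600, 630, 3)
(600, 750, 3)
[[0.6614 0.4199 0.096 ]
 [0.5538 0.4357 0.096 ]
 [0.6504 0.3471 0.096 ]
 [0.5416 0.3622 0.096 ]] nest [0.6018 0.3912 0.096 ]
-8.34908157721244 -7.890450442468051 0.10869455244062412 0.0736216505567394
box [[0.7215 0.4473 0.07  ]
 [0.6747 0.1691 0.07  ]
 [0.4598 0.2057 0.07  ]
 [0.5067 0.4821 0.07  ]] [0.5907 0.3261 0.07  ] 0.28209500713530145 0.2176292815218756 -9.205332122753918 -9.658769685744337
win [[0.60314346 0.39560327 0.07      ]]
keys [[0.5226 0.3119 0.092 ]
 [0.5162 0.2682 0.092 ]
 [0.5086 0.2249 0.092 ]]
```

View pics/ns.png

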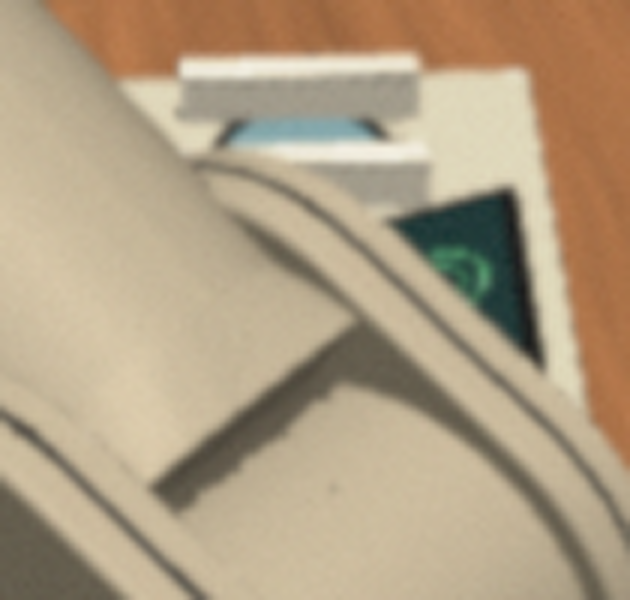

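View pics/nt.png

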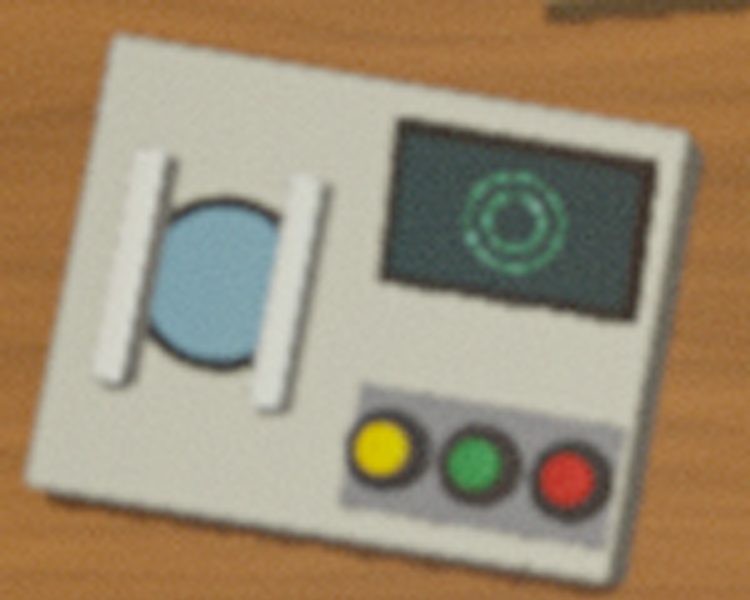

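```bash
python3 - <<'E'
from h import *
im=cv2.imread('pics/side0.png'); cv2.imwrite('pics/ns0.png',cv2.resize(im[110:210,255:360],None,fx=6,fy=6,interpolation=cv2.INTER_CUBIC))
E
```

```text
(no output)
```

View pics/ns0.png

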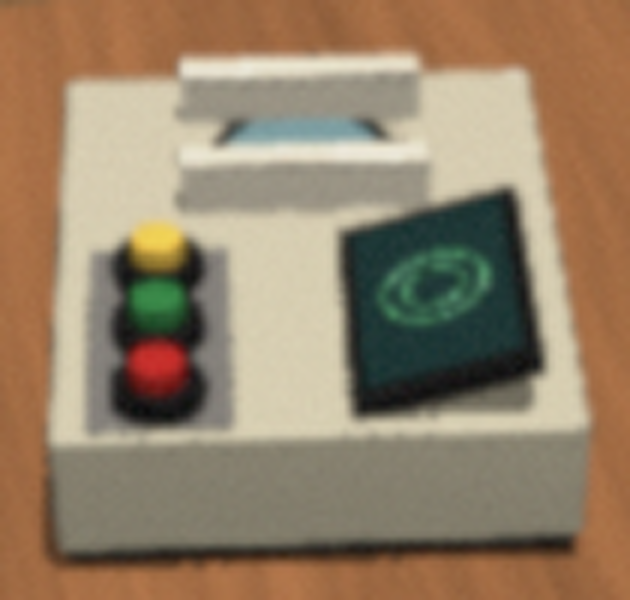

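```bash
python3 - <<'E'
from h import *
s=shot('side')
g=lambda L:np.array(L)/6+[255,110]-0.42
b=onz(s,g([[180,68],[419,65],[180,156],[429,151]]),0.096);print(b.round(4),b.mean(0).round(4),[np.degrees(np.arctan2(*(b[i+1]-b[i])[1::-1])).round(2) for i in (0,2)])
print(onz(s,g([[158,237],[156,293],[157,354]]),0.092).round(4))
plan([0.48,-0.305,0.1],0,1)
E
```

```text
[[0.5563 0.4371 0.096 ]
 [0.6638 0.4168 0.096 ]
 [0.5437 0.3639 0.096 ]
 [0.6513 0.3449 0.096 ]] [0.6038 0.3907 0.096 ] [np.float64(-10.67), np.float64(-10.01)]
[[0.5247 0.3097 0.092 ]
 [0.5171 0.2693 0.092 ]
 [0.5105 0.2272 0.092 ]]
d [0.0052 0.0009 0.029 ] n 1 jawyaw 87.46
[-0.0288 -0.006   0.0017 -0.    ]
```

play_rows:
  increments: "-0.006 -0.001 0 0; -0.006 0 0 0; -0.008 0 0 0; -0.012 0 0 0; -0.015 0 0 0; -0.008 0 0 0"

```text
clock: 8.0
position: [0.4699, -0.3074, 0.1314]
ee_rot: [-0.49, 0.5, 0.485, 0.523]
ft_force: [-0.1, 0.4, -3.3]
grip_width: 0.19
```

```bash
python3 - <<'E'
from h import *
where(); s=shot('side','s7.png'); where(); t=shot('top'); where()
v=s['img'][290:460,180:450]; cv2.imwrite('pics/s7c.png',cv2.resize(v,None,fx=2.9,fy=2.9,interpolation=cv2.INTER_CUBIC))
v=t['img'][190:340,380:490]; cv2.imwrite('pics/t7c.png',cv2.resize(v,None,fx=3.9,fy=3.9,interpolation=cv2.INTER_CUBIC))
E
```

```text
8.0 [ 0.4699 -0.3074  0.1314] F [-0.07  0.42 -3.28] g 0.19 jawyaw 87.23 x [ 0.0283  0.0176 -0.9994] q7 [-0.27  0.39  0.97  1.82 -0.39  1.11  2.35]
8.05 [ 0.4703 -0.3077  0.1323] F [-0.17 -1.97 -2.35] g 0.191 jawyaw 87.23 x [ 0.0295  0.0172 -0.9994] q7 [-0.27  0.39  0.97  1.81 -0.39  1.11  2.35]
8.1 [ 0.4703 -0.3074  0.1312] F [ 0.92 -0.46 -3.89] g 0.19 jawyaw 87.25 x [ 0.0292  0.0175 -0.9994] q7 [-0.27  0.39  0.96  1.82 -0.4   1.11  2.35]
```

View pics/s7c.png

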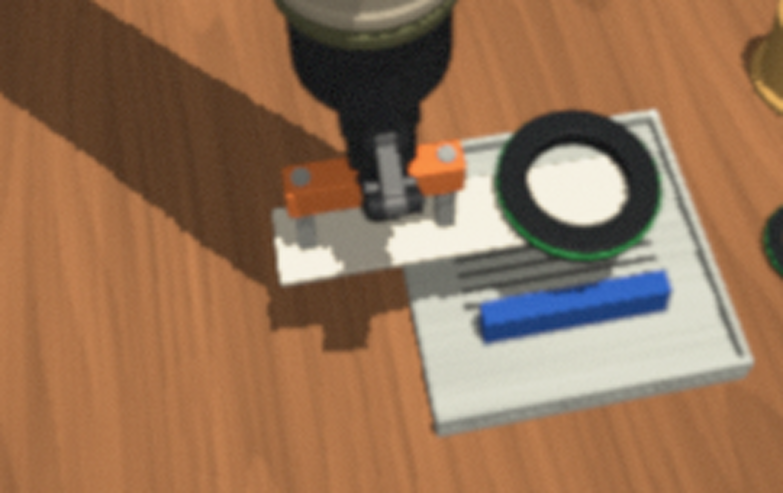

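View pics/t7c.png

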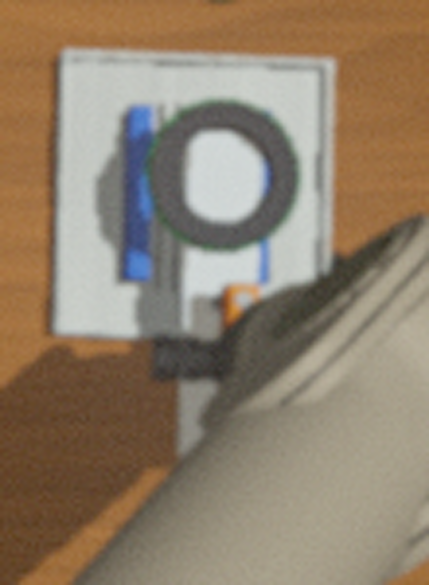

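```bash
python3 - <<'E'
from h import *
s=shot('side'); t=shot('top')
a=onz(s,[[379.5,352.2]],0.104)[0]; b=onz(t,[[436.9,234.6]],0.104)[0]; print(a.round(4),b.round(4))
o,M=where()
h=np.array(o['position'])+[-0.001,0.0005,0]; y=np.radians(87.25-90); ax=np.array([np.cos(y),np.sin(y)]); n=np.array([-ax[1],ax[0]])
for q in (a,b): d=(q-h)[:2]; print('ahead',d@ax,'left',d@n)
E
```

```text
[ 0.5811 -0.312   0.104 ] [ 0.5801 -0.3089  0.104 ]
8.2 [ 0.4697 -0.3066  0.1294] F [-0.12 -0.49 -3.87] g 0.191 jawyaw 87.27 x [ 0.027   0.0185 -0.9995] q7 [-0.27  0.4   0.96  1.82 -0.4   1.11  2.35]
ahead 0.11257690913065026 left -0.00046960263216474683
ahead 0.11141729835495616 left 0.0025770610377822503
```

play_rows:
  increments: "-0.008 0 0.005 0; -0.01 0 0.01 0; -0.01 0 0.015 0.003; -0.01 0 0.02 0.004; -0.01 0 0.025 0.004; -0.008 0 0.028 0.004; -0.005 0 0.028 0.004; 0 0 0.028 0.004; 0 0 0.028 0.004; 0 0 0.028 0.004; 0 0 0.028 0.004; 0 0 0.028 0.004; 0 0 0.028 0.004; 0 0 0.025 0.004; 0 0 0.02 0.004; 0 0 0.015 0.004; 0 0 0.01 0; 0 0 0.005 0"

```text
clock: 10.0
position: [0.4912, 0.0825, 0.1995]
ee_rot: [-0.47, 0.518, 0.473, 0.536]
ft_force: [0.0, -0.6, -2.7]
grip_width: 0.193
```

```bash
python3 - <<'E'
from h import *
where(); s=shot('side','s8.png'); where(); 
E
```

```text
10.0 [0.4912 0.0825 0.1995] F [ 0.02 -0.64 -2.66] g 0.193 jawyaw 83.69 x [ 0.0156  0.0208 -0.9997] q7 [-1.02  0.05  0.81  1.89 -0.06  1.19  1.27]
10.05 [0.4912 0.0831 0.1995] F [-0.82  1.38 -2.38] g 0.193 jawyaw 83.72 x [ 0.0156  0.021  -0.9997] q7 [-1.02  0.05  0.8   1.89 -0.06  1.19  1.27]
```

View pics/s8.png

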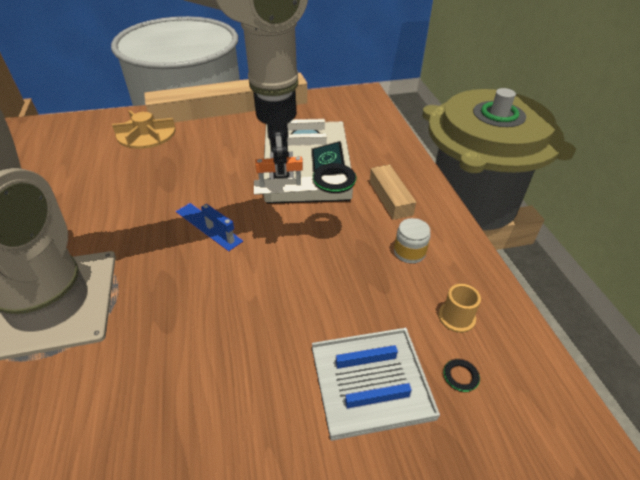

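play_rows:
  increments: "0 0.001 0.005 0; 0 0.001 0.01 0; 0 0.001 0.015 0.004; 0 0.002 0.02 0.005; 0 0.002 0.024 0.005; 0 0.003 0.025 0.005; 0 0.003 0.025 0.005; 0 0.003 0.025 0.005; 0 0.003 0.025 0.005; 0 0.003 0.025 0.005; 0 0.003 0.025 0.005; 0 0.003 0.025 0.005; 0 0.003 0.022 0.005; 0 0.002 0.017 0.002; 0 0.001 0.012 0; 0 0.001 0.008 0; 0 0 0.003 0; 0 0 0 0"

```text
clock: 11.85
position: [0.4958, 0.4207, 0.2034]
ee_rot: [-0.452, 0.533, 0.459, 0.549]
ft_force: [0.2, -1.0, -3.3]
grip_width: 0.191
```

```bash
python3 - <<'E'
from h import *
where(); s=shot('side','s9.png');t=shot('top','t9.png'); where(); plan([0.4935,0.409,0.2],0,1)
v=s['img'][60:210,220:380]; cv2.imwrite('pics/s9c.png',cv2.resize(v,None,fx=3.9,fy=3.9,interpolation=cv2.INTER_CUBIC))
v=t['img'][160:340,90:290]; cv2.imwrite('pics/t9c.png',cv2.resize(v,None,fx=3.3,fy=3.3,interpolation=cv2.INTER_CUBIC))
E
```

```text
11.85 [0.4958 0.4207 0.2034] F [ 0.18 -0.97 -3.3 ] g 0.191 jawyaw 80.27 x [ 0.0106  0.0227 -0.9997] q7 [-1.23  0.44  0.62  1.49 -0.27  1.28  0.82]
11.95 [0.4961 0.4199 0.2036] F [ 0.39  0.22 -3.97] g 0.192 jawyaw 80.22 x [ 0.0107  0.0227 -0.9997] q7 [-1.23  0.44  0.62  1.49 -0.27  1.28  0.82]
d [-0.0026 -0.0109 -0.0036] n 1 jawyaw 80.22
[ 0.0033  0.0007 -0.0113 -0.    ]
```

View pics/s9c.png

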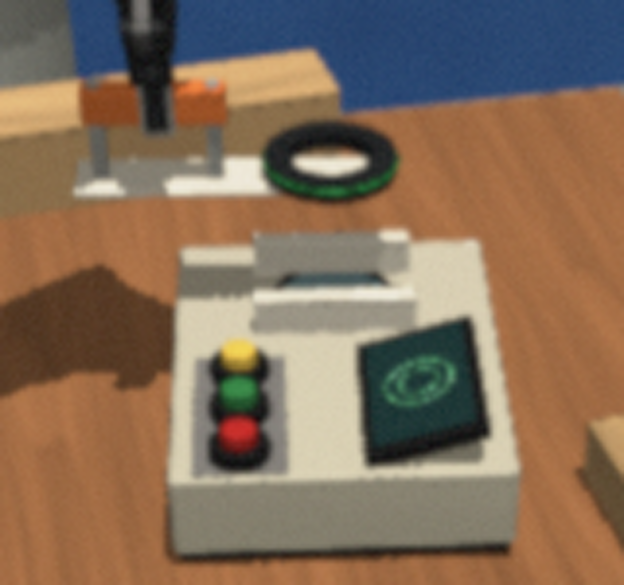

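View pics/t9c.png

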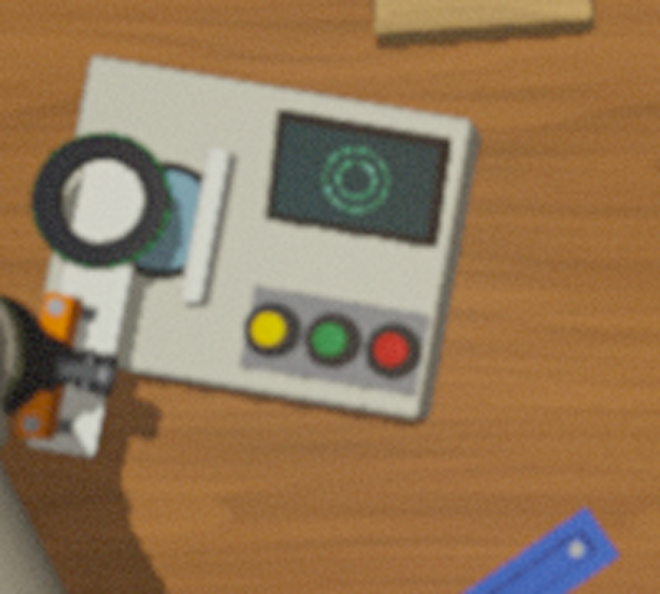

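```bash
cat > ringat.py <<'E'
from h import *
import sys
def ringat(sp,tp,dz=0.0146,hz=-0.0429):
    s=shot('side'); t=shot('top'); o,M=where(); zt=o['position'][2]+hz+dz
    a=onz(s,[sp],zt)[0]; b=onz(t,[tp],zt)[0]; o1,d1=ray(s,[sp]);o2,d2=ray(t,[tp]);d1,d2=d1[0],d2[0]
    l=np.linalg.lstsq(np.c_[d1,-d2],o2-o1,rcond=None)[0]; print('tri',(o1+d1*l[0]).round(4),(o2+d2*l[1]).round(4),'zt',zt.round(4))
    h=np.array(o['position'])+[-0.001,0.0005,0]; y=yawof(M)-np.pi/2; ax=np.array([np.cos(y),np.sin(y)]); n=np.array([-ax[1],ax[0]])
    for q in (a,b): d=(q-h)[:2]; print(q.round(4),'ahead',(d@ax).round(4),'left',(d@n).round(4))
    return (a+b)/2,o,M
if __name__=='__main__':
    v=list(map(float,sys.argv[1:])); r,o,M=ringat(v[:2],v[2:4]); nest=np.array([0.6028,0.391])
    d=nest-r[:2]; print('ring',r.round(4),'shift needed',d.round(4)); y=np.radians(-9.5);ax=np.array([np.cos(y),np.sin(y)]);n=np.array([-ax[1],ax[0]]); print('tester x,y err',d@ax,d@n)
    p=np.array(o['position']); plan([p[0]+d[0],p[1]+d[1],p[2]],0,1)
E
python3 ringat.py 304.5 100.1 120.7 220.4
```

```text
12.05 [0.4962 0.4198 0.2038] F [-0.89 -0.31 -3.15] g 0.191 jawyaw 80.2 x [ 0.0109  0.023  -0.9997] q7 [-1.23  0.44  0.62  1.49 -0.27  1.28  0.82]
tri [0.6066 0.4047 0.1689] [0.6046 0.405  0.1688] zt 0.1755
[0.6042 0.3924 0.1755] ahead 0.1122 left -0.0089
[0.6037 0.4028 0.1755] ahead 0.1099 left 0.0012
ring [0.604  0.3976 0.1755] shift needed [-0.0012 -0.0066]
tester x,y err -7.623710003517869e-05 -0.006689492719477796
d [-0.0012 -0.0066  0.    ] n 1 jawyaw 80.2
[-0.0002  0.     -0.0067 -0.    ]
```

play_rows:
  increments: "0.003 0 -0.003 0; 0.008 0.001 -0.004 0; 0.01 0.001 -0.004 0; 0.01 0 -0.001 0; 0.007 0 0 0; 0.002 0 0 0"

```text
clock: 12.65
position: [0.4924, 0.4061, 0.1599]
ee_rot: [-0.451, 0.533, 0.459, 0.549]
ft_force: [0.4, 0.5, -3.0]
grip_width: 0.193
```

```bash
python3 - <<'E'
from h import *
where(); s=shot('side','s10.png');t=shot('top','t10.png'); where()
v=s['img'][70:200,230:370]; cv2.imwrite('pics/s10c.png',cv2.resize(v,None,fx=4.5,fy=4.5,interpolation=cv2.INTER_CUBIC))
v=t['img'][170:300,90:240]; cv2.imwrite('pics/t10c.png',cv2.resize(v,None,fx=4.5,fy=4.5,interpolation=cv2.INTER_CUBIC))
E
```

```text
12.65 [0.4924 0.4061 0.1599] F [ 0.44  0.52 -2.98] g 0.193 jawyaw 80.05 x [ 0.0103  0.0229 -0.9997] q7 [-1.22  0.44  0.61  1.57 -0.28  1.19  0.84]
12.75 [0.4926 0.4064 0.1605] F [-0.77 -1.01 -3.04] g 0.191 jawyaw 80.06 x [ 0.0107  0.0232 -0.9997] q7 [-1.22  0.44  0.61  1.57 -0.28  1.19  0.84]
```

View pics/s10c.png

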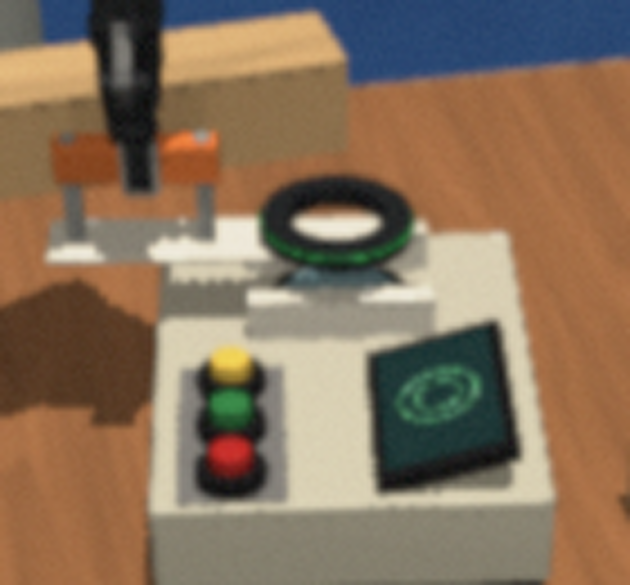

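View pics/t10c.png

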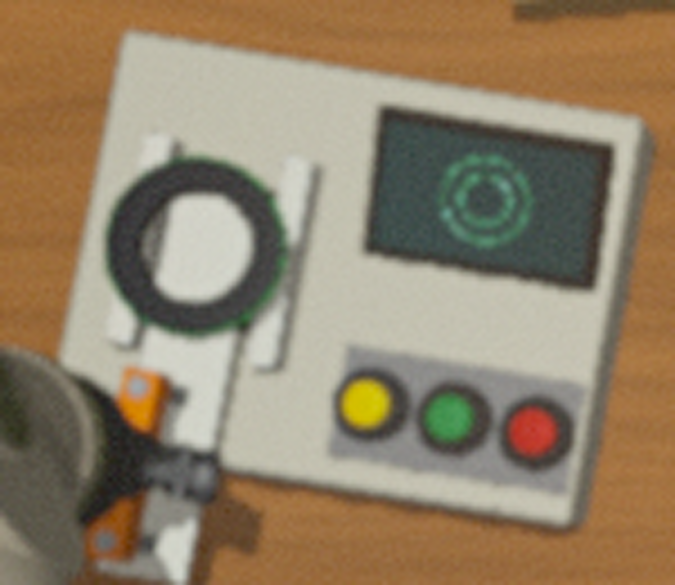

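```bash
python3 ringat.py 304.3 118.3 133.4 224.3
python3 - <<'E'
from h import *
t=shot('top')
g=lambda L:np.array(L)/4.5+[90,170]-0.4
# bar tops visible: left top end centre, left bottom end, right top, right bottom
b=onz(t,g([[160,136],[124,342],[300,159],[266,366]]),0.096);print(b.round(4),b.mean(0).round(4),[np.degrees(np.arctan2(*(b[i]-b[i+1])[1::-1])).round(2) for i in (0,2)])
E
```

```text
12.85 [0.4931 0.4067 0.1615] F [-0.38  0.14 -2.66] g 0.19 jawyaw 80.06 x [ 0.0118  0.0242 -0.9996] q7 [-1.22  0.44  0.61  1.57 -0.28  1.19  0.84]
tri [0.6024 0.3904 0.1247] [0.6011 0.3906 0.1246] zt 0.1332
[0.5996 0.3759 0.1332] ahead 0.1113 left -0.0123
[0.6001 0.3879 0.1332] ahead 0.1097 left -0.0003
ring [0.5998 0.3819 0.1332] shift needed [0.003  0.0091]
tester x,y err 0.0014159667414828394 0.009451203952374004
d [0.003  0.0091 0.    ] n 1 jawyaw 80.06
[ 0.0003 -0.0013  0.0095 -0.    ]
[[0.662  0.4198 0.096 ]
 [0.5544 0.4356 0.096 ]
 [0.6502 0.3473 0.096 ]
 [0.542  0.3625 0.096 ]] [0.6022 0.3913 0.096 ] [np.float64(-8.34), np.float64(-8.01)]
```

```bash
python3 - <<'E'
from h import *
s=shot('side'); t=shot('top'); where()
def tri(sp,tp):
    o1,d1=ray(s,[sp]);o2,d2=ray(t,[tp]);d1,d2=d1[0],d2[0]
    l=np.linalg.lstsq(np.c_[d1,-d2],o2-o1,rcond=None)[0]; return ((o1+d1*l[0])+(o2+d2*l[1]))/2
for a,b in (((274.9,99.8),(119.8,255.2)),((244.5,100.0),(113.4,289.8)),((304.3,118.3),(133.4,224.3))): print(tri(a,b).round(4))
v=s['img'][85:140,235:335]; cv2.imwrite('pics/s11c.png',cv2.resize(v,None,fx=7.9,fy=7.9,interpolation=cv2.INTER_CUBIC))
E
```

```text
13.0 [0.4932 0.4067 0.1617] F [ 0.17  0.6  -3.36] g 0.188 jawyaw 80.06 x [ 0.012   0.0246 -0.9996] q7 [-1.22  0.44  0.61  1.57 -0.28  1.19  0.84]
[0.5279 0.4011 0.18  ]
[0.4523 0.4122 0.1819]
[0.6017 0.3905 0.1247]
```

View pics/s11c.png

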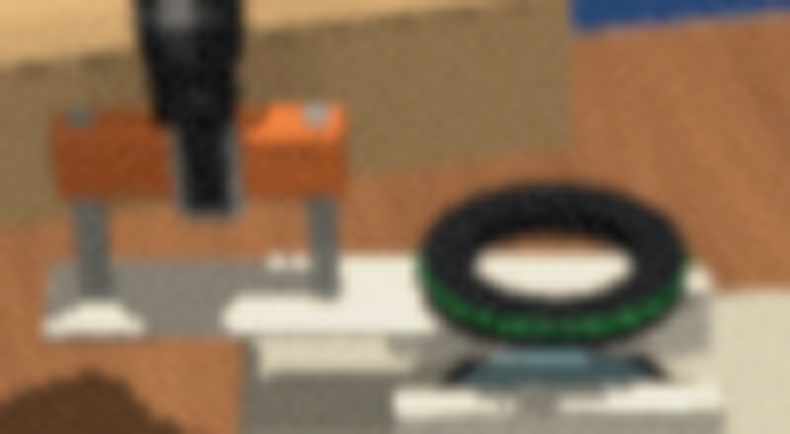

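```bash
python3 ringat.py 304.6 115.9 133.4 224.3
```

```text
13.1 [0.4931 0.4066 0.1616] F [-1.04 -0.6  -2.3 ] g 0.191 jawyaw 80.06 x [ 0.0118  0.0245 -0.9996] q7 [-1.22  0.44  0.61  1.57 -0.28  1.19  0.84]
tri [0.6028 0.3875 0.1333] [0.6001 0.388  0.1331] zt 0.1333
[0.6028 0.3875 0.1333] ahead 0.1125 left -0.0002
[0.6001 0.3879 0.1333] ahead 0.1097 left -0.0003
ring [0.6014 0.3877 0.1333] shift needed [0.0014 0.0033]
tester x,y err 0.0008101802317815468 0.003493373905712954
d [0.0014 0.0033 0.    ] n 1 jawyaw 80.06
[ 0.0001 -0.0008  0.0035 -0.    ]
```

play_rows:
  increments: "0 0 0.001 0; 0.003 -0.001 0.001 -0.005; 0.006 0 0.001 -0.004; 0.005 0 0 0; 0.002 0 0 0"

```text
clock: 13.6
position: [0.495, 0.4104, 0.1447]
ee_rot: [-0.454, 0.53, 0.461, 0.548]
ft_force: [-0.8, 0.4, -3.0]
grip_width: 0.188
```

```bash
python3 - <<'E'
from h import *
where(); s=shot('side','s12.png');t=shot('top','t12.png'); where()
v=s['img'][85:150,245:345]; v1=cv2.resize(v,None,fx=7.9,fy=7.9,interpolation=cv2.INTER_CUBIC); cv2.imwrite('pics/s12c.png',v1)
v=t['img'][180:280,95:185]; cv2.imwrite('pics/t12c.png',cv2.resize(v,None,fx=5.9,fy=5.9,interpolation=cv2.INTER_CUBIC))
E
```

```text
13.6 [0.495  0.4104 0.1447] F [-0.79  0.39 -3.02] g 0.188 jawyaw 80.65 x [ 0.0123  0.0251 -0.9996] q7 [-1.21  0.47  0.6   1.58 -0.29  1.16  0.86]
13.7 [0.495  0.4104 0.145 ] F [ 0.05  0.38 -3.91] g 0.19 jawyaw 80.64 x [ 0.0122  0.0251 -0.9996] q7 [-1.21  0.47  0.6   1.58 -0.29  1.16  0.86]
```

View pics/s12c.png

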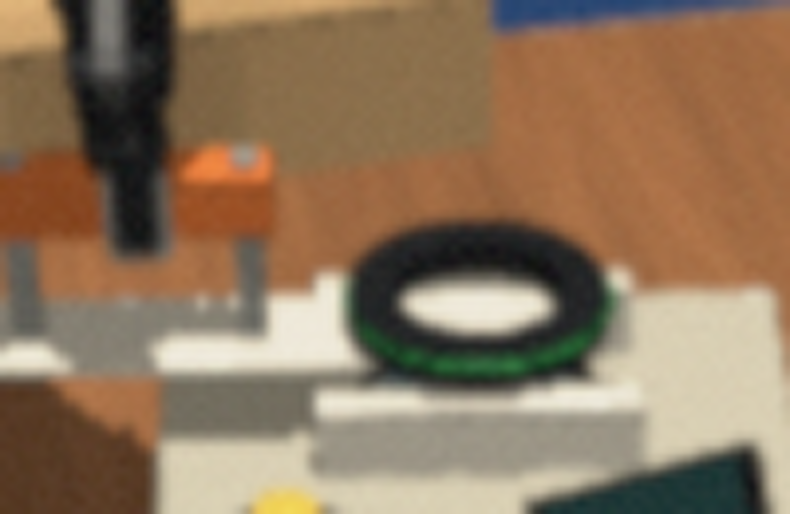

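View pics/t12c.png

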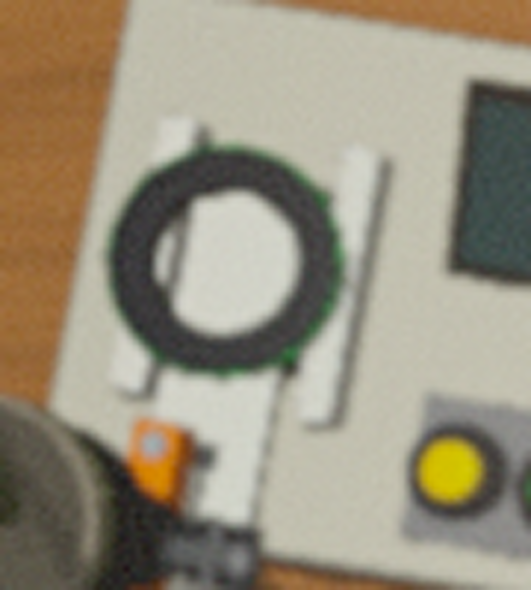

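```bash
python3 ringat.py 305.0 120.2 132.9 223.6
python3 - <<'E'
from h import *
t=shot('top')
g=lambda L:np.array(L)/5.9+[95,180]-0.42
b=onz(t,g([[180,122],[133,392],[366,150],[321,424]]),0.096);print(b.round(4),b.mean(0).round(4),[np.degrees(np.arctan2(*(b[i]-b[i+1])[1::-1])).round(2) for i in (0,2)])
im=t['img']; print(im[214,100:165,:].mean(1).astype(int)); print(im[248,100:165,:].mean(1).astype(int))
E
```

```text
13.8 [0.4953 0.4105 0.1457] F [-0.43  0.21 -3.02] g 0.19 jawyaw 80.63 x [ 0.013   0.0258 -0.9996] q7 [-1.21  0.47  0.6   1.58 -0.29  1.16  0.86]
tri [0.6049 0.394  0.1167] [0.6036 0.3942 0.1167] zt 0.1174
[0.6047 0.3929 0.1174] ahead 0.1119 left 0.0001
[0.6035 0.394  0.1174] ahead 0.1105 left 0.001
ring [0.6041 0.3934 0.1174] shift needed [-0.0013 -0.0024]
tester x,y err -0.000906733722334773 -0.002621994988700024
d [-0.0013 -0.0024  0.    ] n 1 jawyaw 80.63
[-0.0001  0.0009 -0.0026 -0.    ]
[[0.661  0.4199 0.096 ]
 [0.5535 0.4356 0.096 ]
 [0.65   0.3465 0.096 ]
 [0.5408 0.3619 0.096 ]] [0.6013 0.391  0.096 ] [np.float64(-8.31), np.float64(-8.01)]
[107 110 103 108 107 105 107 104 109 120 151 176 185 183 167 133  86  54
  55  52  58  59  59  57  55  47  69 128 177 199 204 207 206 207 208 207
 208 204 194 169 132  96  71  63  63  61  70  68  73  82 106 156 191 204
 206 207 204 177 138 120 149 176 187 187 185]
[101  95 108 138 170 183 185 184 184 180 184 184 183 186 184 177 171 166
 167 169 175 195 205 206 208 208 206 205 206 206 205 207 205 205 206 205
 207 207 209 200 175 150 163 179 184 192 200 205 209 204 193 165 131 133
 168 183 186 188 187 187 187 186 188 188 187]
```

play_rows:
  increments: "0 0.001 -0.001 0; 0 0.001 -0.001 0; 0.001 0 -0.001 0; 0.002 0 0 0; 0.002 0 0 0; 0.002 0 0 0; 0.002 0 0 0; 0.002 0 0 0; 0.002 0 0 0; 0.002 0 0 0"

```text
clock: 14.85
position: [0.4939, 0.4087, 0.1311]
ee_rot: [-0.453, 0.528, 0.461, 0.55]
ft_force: [0.5, 0.5, -0.3]
grip_width: 0.194
```

```bash
python3 - <<'E'
from h import *
where(); s=shot('side','s13.png');t=shot('top','t13.png'); where()
v=s['img'][85:150,245:345]; v1=cv2.resize(v,None,fx=7.9,fy=7.9,interpolation=cv2.INTER_CUBIC); cv2.imwrite('pics/s13c.png',v1)
v=t['img'][180:280,95:185]; cv2.imwrite('pics/t13c.png',cv2.resize(v,None,fx=5.9,fy=5.9,interpolation=cv2.INTER_CUBIC))
E
```

```text
14.85 [0.4939 0.4087 0.1311] F [ 0.48  0.51 -0.31] g 0.194 jawyaw 80.64 x [ 0.0155  0.0281 -0.9995] q7 [-1.21  0.47  0.6   1.6  -0.3   1.13  0.86]
14.95 [0.4937 0.4086 0.1309] F [-0.05 -0.53 -0.88] g 0.187 jawyaw 80.63 x [ 0.0152  0.0277 -0.9995] q7 [-1.21  0.47  0.6   1.6  -0.3   1.13  0.86]
```

View pics/s13c.png

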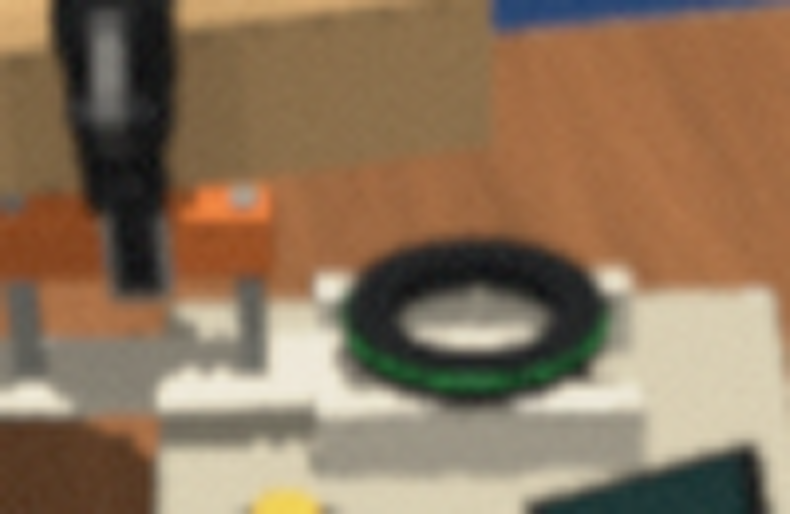

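View pics/t13c.png

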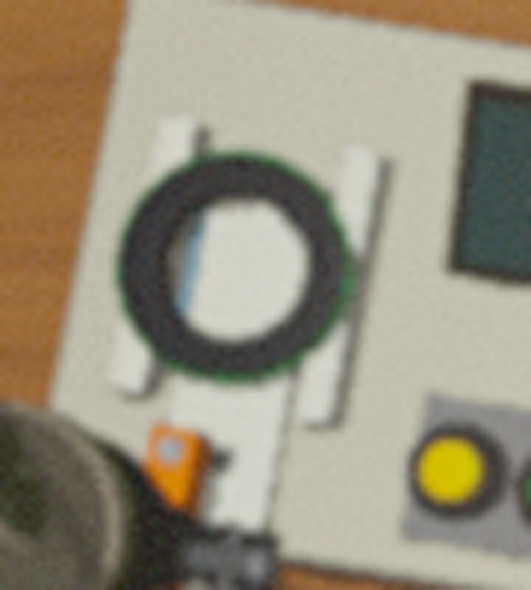

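```bash
python3 - <<'E'
from h import *
s=shot('side'); t=shot('top'); where()
g=lambda L:np.array(L)/5.9+[95,180]-0.42
f=lambda L:np.array(L)/7.9+[245,85]-0.44
print('top ring',onz(t,g([[235,267]]),0.110).round(4),'side',onz(s,f([[477.5,305]]),0.110).round(4))
# auto: ellipse fit on dark mask in top
im=t['img'][200:252,105:165]; h=cv2.cvtColor(im,cv2.COLOR_BGR2GRAY); m=(h<100).astype(np.uint8); 
n,l,st,ce=cv2.connectedComponentsWithStats(m); i=1+np.argmax(st[1:,4]); q=max(cv2.findContours((l==i).astype(np.uint8),cv2.RETR_EXTERNAL,cv2.CHAIN_APPROX_NONE)[0],key=cv2.contourArea)
e=cv2.fitEllipse(q); print(e,st[i]); c=np.array(e[0])+[105,200]; print(onz(t,[c],0.110).round(4))
im=s['img'][105:140,280:330]; h=cv2.cvtColor(im,cv2.COLOR_BGR2GRAY); print(h[:, 25])
E
```

```text
15.05 [0.4938 0.4086 0.1312] F [-0.57 -0.31 -1.49] g 0.189 jawyaw 80.64 x [ 0.0154  0.028  -0.9995] q7 [-1.21  0.47  0.6   1.6  -0.3   1.13  0.86]
top ring [[0.6015 0.3927 0.11  ]] side [[0.6041 0.3904 0.11  ]]
((29.144744873046875, 24.90767478942871), (37.30483627319336, 38.082828521728516), 74.41044616699219) [ 10   6  40  38 716]
[[0.6014 0.3933 0.11  ]]
[111 113 114 113 114 117 115 114 110  97  64  40  33  24  25  43  89 123
 131 143 153 189 221 197 108  43  47  67  81  51  46  91 132 147 150]
```

play_rows:
  increments: "0.002 0 0 0; 0.001 0.005 0 0; 0 0.01 0 0; 0 0.02 0 0; 0 0.025 0 0; 0 0.025 0 0; 0 0.025 0 0; 0 0.025 0 0; 0 0.02 0 0; 0 0.01 0 0"

```text
clock: 16.05
position: [0.3207, 0.4364, 0.1259]
ee_rot: [-0.453, 0.528, 0.462, 0.55]
ft_force: [-0.6, -0.3, -0.9]
grip_width: 0.189
```

```bash
python3 - <<'E'
from h import *
where(); s=shot('side','s14.png');t=shot('top','t14.png'); where()
v=s['img'][60:210,180:380]; v1=cv2.resize(v,None,fx=3.9,fy=3.9,interpolation=cv2.INTER_CUBIC); cv2.imwrite('pics/s14c.png',v1)
v=t['img'][170:360,40:240]; cv2.imwrite('pics/t14c.png',cv2.resize(v,None,fx=3.1,fy=3.1,interpolation=cv2.INTER_CUBIC))
E
```

```text
16.05 [0.3207 0.4364 0.1259] F [-0.55 -0.32 -0.86] g 0.189 jawyaw 80.67 x [ 0.0149  0.0289 -0.9995] q7 [-1.53  0.24  0.58  1.87 -0.16  1.04  0.52]
16.15 [0.3214 0.4365 0.126 ] F [ 0.33  1.12 -0.89] g 0.192 jawyaw 80.69 x [ 0.015   0.029  -0.9995] q7 [-1.53  0.24  0.58  1.87 -0.16  1.04  0.52]
```

View pics/s14c.png

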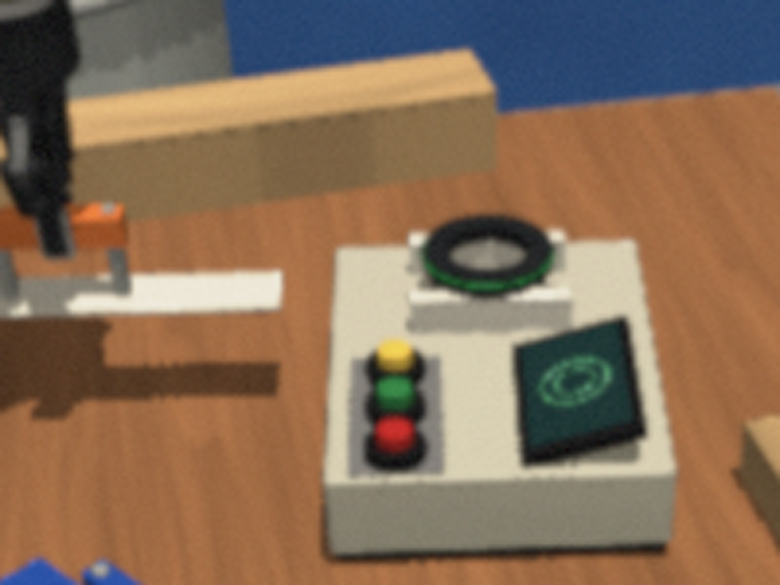

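View pics/t14c.png

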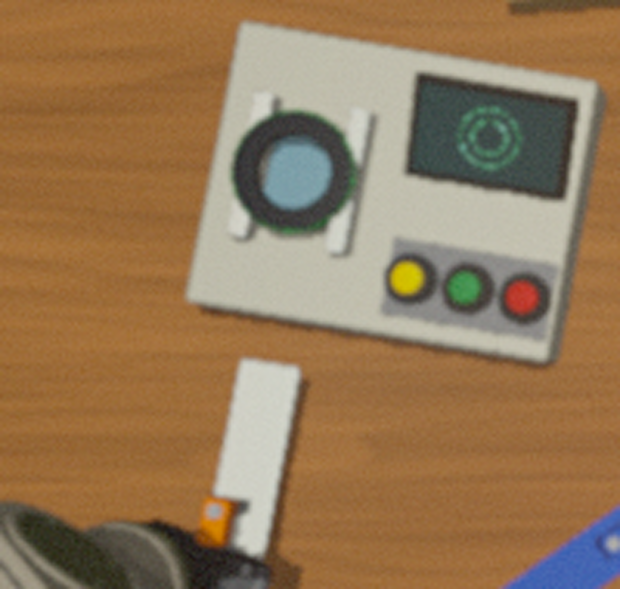

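play_rows:
  increments: "0.015 0 0 0; 0.02 0 0 0; 0.02 0 0 0; 0.012 0 0 0; 0.005 0 0 0; 0.002 0 0 0; 0 0 0 0"

```text
clock: 16.85
position: [0.3295, 0.4381, 0.0517]
ee_rot: [-0.452, 0.527, 0.46, 0.553]
ft_force: [0.0, -0.4, -1.7]
grip_width: 0.193
```

```bash
python3 - <<'E'
from h import *
where(); t=shot('top','t15.png'); s=shot('side','s15.png');where()
im=t['img'][198:255,105:165]; h=cv2.cvtColor(im,cv2.COLOR_BGR2GRAY); m=(h<100).astype(np.uint8); 
n,l,st,ce=cv2.connectedComponentsWithStats(m); i=1+np.argmax(st[1:,4]); q=max(cv2.findContours((l==i).astype(np.uint8),cv2.RETR_EXTERNAL,cv2.CHAIN_APPROX_NONE)[0],key=cv2.contourArea)
e=cv2.fitEllipse(q); c=np.array(e[0])+[105,198]; print(e,onz(t,[c],0.110).round(4))
v=t['img'][180:280,95:185]; cv2.imwrite('pics/t15c.png',cv2.resize(v,None,fx=5.9,fy=5.9,interpolation=cv2.INTER_CUBIC))
v=s['img'][60:210,150:350]; cv2.imwrite('pics/s15c.png',cv2.resize(v,None,fx=3.9,fy=3.9,interpolation=cv2.INTER_CUBIC))
E
```

```text
16.85 [0.3295 0.4381 0.0517] F [ 0.01 -0.42 -1.67] g 0.193 jawyaw 80.38 x [ 0.0203  0.0321 -0.9993] q7 [-1.48  0.36  0.55  1.92 -0.24  0.89  0.59]
16.95 [0.3295 0.4383 0.0521] F [-0.15 -0.43 -1.32] g 0.192 jawyaw 80.39 x [ 0.0205  0.0329 -0.9992] q7 [-1.48  0.36  0.55  1.92 -0.24  0.89  0.59]
((29.249773025512695, 27.25365447998047), (38.04212951660156, 38.31121063232422), 163.83938598632812) [[0.6006 0.3931 0.11  ]]
```

View pics/t15c.png

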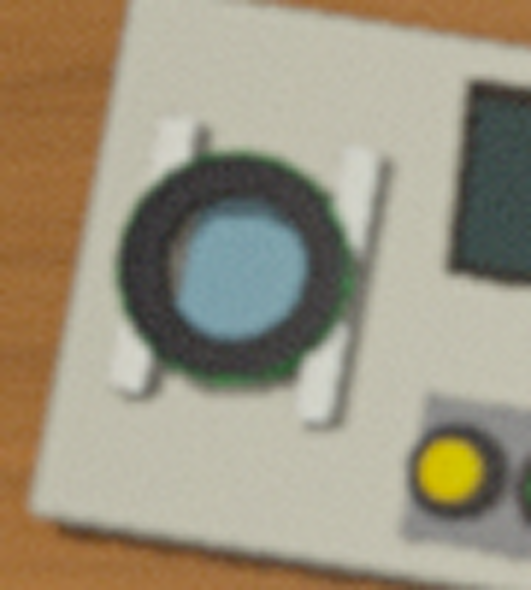

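View pics/s15c.png

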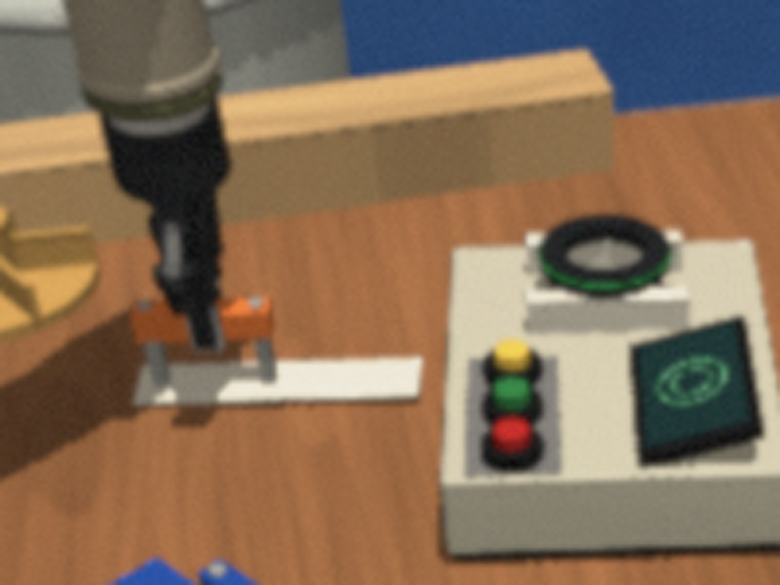

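play_rows:
  increments: "0.003 0 0 0; 0.002 0 0 0; 0.001 0 0 0; 0.001 0 0 0"

```text
clock: 17.35
position: [0.3301, 0.4399, 0.0471]
ee_rot: [-0.451, 0.526, 0.461, 0.554]
ft_force: [-5.7, -5.4, 19.0]
grip_width: 0.192
```

```bash
python3 - <<'E'
from h import *
where()
E
```

```text
17.35 [0.3301 0.4399 0.0471] F [-5.68 -5.39 19.05] g 0.192 jawyaw 80.42 x [ 0.0211  0.0361 -0.9991] q7 [-1.47  0.37  0.54  1.92 -0.25  0.87  0.6 ]
```

play_rows:
  increments: "-0.001 0 0 0; 0 0 0 0; 0 0 0 0; 0 0 0 0; 0 0 0 0"
  hand: -1

```text
clock: 17.85
position: [0.3303, 0.4406, 0.0487]
ee_rot: [-0.451, 0.525, 0.462, 0.554]
ft_force: [-0.6, -0.8, -0.0]
grip_width: 0.991
```

```bash
python3 - <<'E'
from h import *
where(); c=shot('wrist','w16.png')
E
```

```text
17.85 [0.3303 0.4406 0.0487] F [-0.64 -0.78 -0.05] g 0.991 jawyaw 80.44 x [ 0.0217  0.0376 -0.9991] q7 [-1.47  0.37  0.54  1.92 -0.25  0.88  0.6 ]
```

View pics/w16.png

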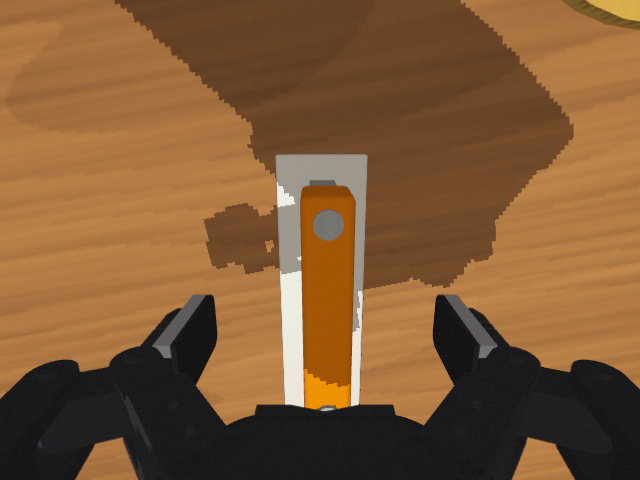

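play_rows:
  increments: "-0.02 0 0 0; -0.04 0 0 0; -0.045 0 0 0; -0.045 0 0 0; -0.02 0 0 0; 0 0 0 0"

```text
clock: 18.5
position: [0.3261, 0.4327, 0.2236]
ee_rot: [-0.452, 0.527, 0.461, 0.553]
ft_force: [0.2, -0.4, 0.2]
grip_width: 0.998
```

```bash
python3 - <<'E'
from h import *
where(); c=shot('top','t17.png'); where(); plan([0.5237,0.311,0.2],0,8)
v=c['img'][170:360,40:260]; cv2.imwrite('pics/t17c.png',cv2.resize(v,None,fx=3.1,fy=3.1,interpolation=cv2.INTER_CUBIC))
E
```

```text
18.5 [0.3261 0.4327 0.2236] F [ 0.21 -0.41  0.17] g 0.998 jawyaw 80.39 x [ 0.0207  0.0339 -0.9992] q7 [-1.56  0.13  0.6   1.77 -0.08  1.23  0.47]
18.55 [0.3259 0.4324 0.2223] F [0.65 0.34 0.46] g 1.0 jawyaw 80.39 x [ 0.0202  0.0327 -0.9993] q7 [-1.56  0.13  0.6   1.77 -0.08  1.23  0.47]
d [ 0.1978 -0.1214 -0.0223] n 8 jawyaw 80.39
[ 0.0028 -0.0269 -0.0109 -0.    ]
```

View pics/t17c.png

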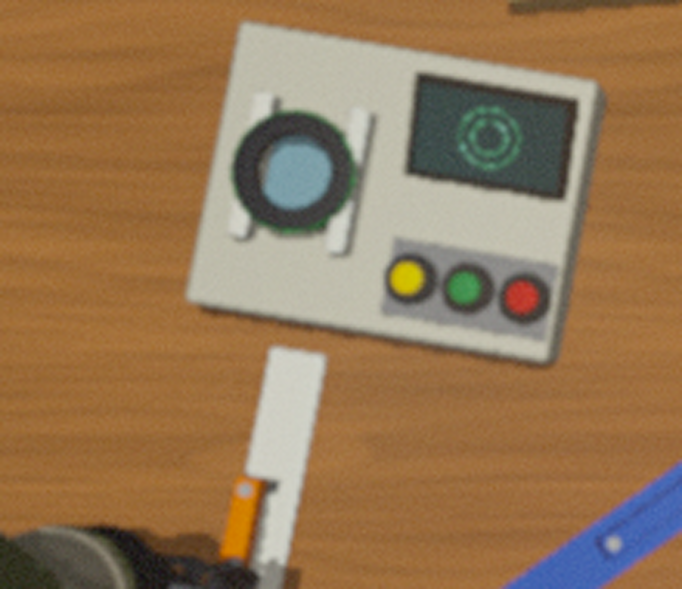

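play_rows:
  increments: "0.001 -0.012 -0.005 0; 0.003 -0.027 -0.01 0; 0.003 -0.028 -0.012 0; 0.003 -0.028 -0.012 0; 0.003 -0.028 -0.012 0; 0.003 -0.028 -0.012 0; 0.003 -0.028 -0.012 0; 0.002 -0.018 -0.008 0; 0 -0.01 -0.003 0; 0 0 0 0; 0 0 0 0"
  hand: 1
  squeeze: 40

```text
clock: 19.65
position: [0.5232, 0.2972, 0.183]
ee_rot: [-0.454, 0.536, 0.457, 0.546]
ft_force: [-0.7, 0.3, 0.5]
grip_width: 0.001
```

```bash
python3 - <<'E'
from h import *
where(); c=shot('wrist','w18.png'); o,M=where(); plan([0.5235,0.3105,0.11],0,1)
tip=np.array(o['position'])+M[:,0]*0.008; print('tip',tip, proj(c,[tip,[0.5237,0.311,0.092],[0.5167,0.2688,0.092]]).round(0))
E
```

```text
19.65 [0.5232 0.2972 0.183 ] F [-0.67  0.28  0.49] g 0.001 jawyaw 80.22 x [ 0.0082  0.0109 -0.9999] q7 [-1.17  0.37  0.73  1.65 -0.26  1.22  1.01]
19.7 [0.5231 0.2974 0.1831] F [ 0.22  0.38 -0.76] g 0.001 jawyaw 80.24 x [ 0.0083  0.011  -0.9999] q7 [-1.17  0.37  0.73  1.65 -0.26  1.22  1.01]
d [ 0.0004  0.0131 -0.0731] n 1 jawyaw 80.24
[ 0.0732  0.0023  0.0121 -0.    ]
tip [0.523165   0.29749686 0.17505986] [[324. 299.]
 [343. 238.]
 [276. 238.]]
```

View pics/w18.png

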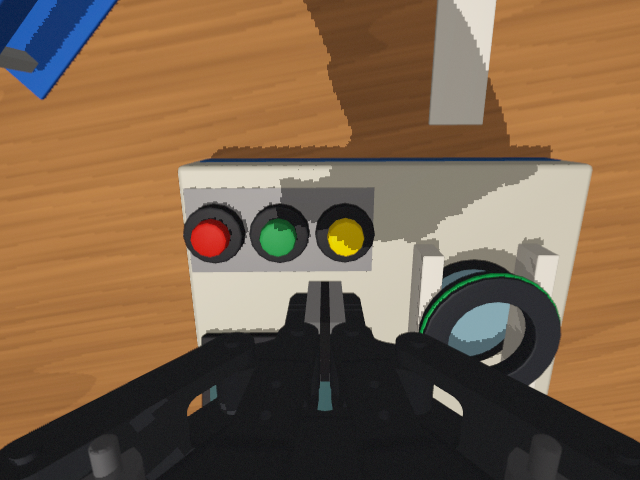

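```bash
python3 - <<'E'
from h import *
c=shot('wrist'); k=onz(c,[[345.5,237.5],[277,238],[210,238]],0.092);print(k.round(4)); y=(k[0]+[0.5237,0.311,0.092])/2
plan([k[0][0],k[0][1],0.11],0,1)
# ring from wrist? outer top ellipse bottom/edges skip
E
```

```text
[[0.5237 0.3126 0.092 ]
 [0.5165 0.2696 0.092 ]
 [0.5092 0.2277 0.092 ]]
d [ 0.0008  0.0146 -0.0734] n 1 jawyaw 80.29
[ 0.0736  0.0022  0.0136 -0.    ]
```

play_rows:
  increments: "0 0.001 0.004 0; 0.01 0.001 0.005 0; 0.02 0 0.004 0; 0.02 0 0 0; 0.015 0 0 0; 0.005 0 0 0; 0 0 0 0"

```text
clock: 20.45
position: [0.5199, 0.3198, 0.1098]
ee_rot: [-0.456, 0.533, 0.461, 0.544]
ft_force: [0.0, 0.0, 0.1]
grip_width: 0.0
```

```bash
python3 - <<'E'
from h import *
where(); s=shot('side','s19.png'); where(); plan([0.5236,0.3118,0.094],0,1)
v=s['img'][110:210,240:350]; cv2.imwrite('pics/s19c.png',cv2.resize(v,None,fx=5.9,fy=5.9,interpolation=cv2.INTER_CUBIC))
E
```

```text
20.45 [0.5199 0.3198 0.1098] F [0.01 0.03 0.08] g 0.0 jawyaw 80.82 x [ 0.0079  0.0157 -0.9998] q7 [-1.15  0.46  0.68  1.7  -0.33  1.09  1.04]
20.5 [0.52   0.3199 0.1102] F [-1.01  0.44 -0.38] g -0.001 jawyaw 80.83 x [ 0.0081  0.016  -0.9998] q7 [-1.15  0.46  0.68  1.7  -0.33  1.09  1.04]
d [ 0.0036 -0.0081 -0.0162] n 1 jawyaw 80.83
[ 0.0161 -0.0047 -0.0077 -0.    ]
```

View pics/s19c.png

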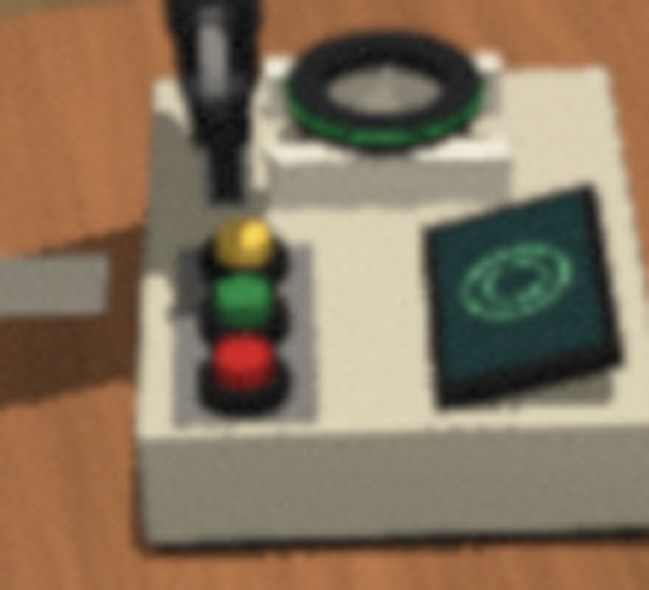

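play_rows:
  increments: "0 -0.002 -0.003 0; 0 -0.002 -0.003 0; 0 -0.001 -0.002 0; 0 0 0 0"

```text
clock: 20.9
position: [0.5255, 0.3106, 0.1126]
ee_rot: [-0.456, 0.531, 0.461, 0.546]
ft_force: [-0.1, 0.6, -0.2]
grip_width: -0.002
```

```bash
python3 - <<'E'
from h import *
where(); s=shot('side','s20.png'); where(); plan([0.5236,0.3118,0.094],0,1)
v=s['img'][110:210,240:350]; cv2.imwrite('pics/s20c.png',cv2.resize(v,None,fx=5.9,fy=5.9,interpolation=cv2.INTER_CUBIC))
E
```

```text
20.9 [0.5255 0.3106 0.1126] F [-0.1   0.64 -0.16] g -0.002 jawyaw 80.78 x [ 0.0111  0.0183 -0.9998] q7 [-1.14  0.45  0.68  1.7  -0.33  1.09  1.05]
20.95 [0.5255 0.3108 0.1126] F [ 0.35 -0.33  0.09] g -0.002 jawyaw 80.79 x [ 0.0112  0.0184 -0.9998] q7 [-1.14  0.45  0.68  1.7  -0.33  1.09  1.05]
d [-0.0019  0.001  -0.0186] n 1 jawyaw 80.79
[ 0.0186  0.0022  0.0003 -0.    ]
```

View pics/s20c.png

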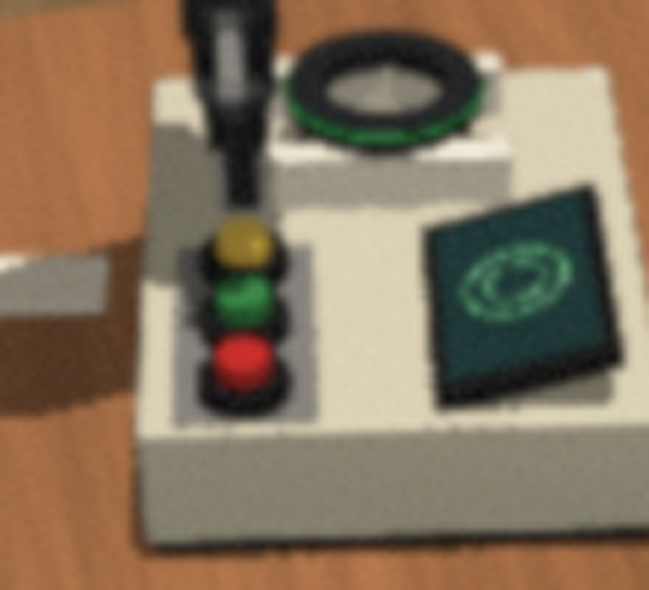

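Well centred over the yellow key. Pressing.

play_rows:
  increments: "0.007 0.001 0 0; 0.006 0.001 0 0; 0.004 0 0 0; 0.003 0 0 0"

```text
clock: 21.35
position: [0.5244, 0.3119, 0.0934]
ee_rot: [-0.456, 0.531, 0.461, 0.547]
ft_force: [-16.1, -7.9, 45.4]
grip_width: -0.001
```

```bash
python3 - <<'E'
from h import *
where(); s=shot('side','s21.png'); where()
v=s['img'][110:210,240:350]; cv2.imwrite('pics/s21c.png',cv2.resize(v,None,fx=5.9,fy=5.9,interpolation=cv2.INTER_CUBIC))
E
```

```text
21.35 [0.5244 0.3119 0.0934] F [-16.12  -7.93  45.39] g -0.001 jawyaw 80.78 x [ 0.0124  0.0203 -0.9997] q7 [-1.13  0.47  0.67  1.72 -0.35  1.05  1.06]
21.4 [0.5243 0.3118 0.0939] F [-10.08  -3.93  22.59] g 0.003 jawyaw 80.78 x [ 0.0119  0.0205 -0.9997] q7 [-1.13  0.47  0.67  1.72 -0.35  1.05  1.06]
```

View pics/s21c.png

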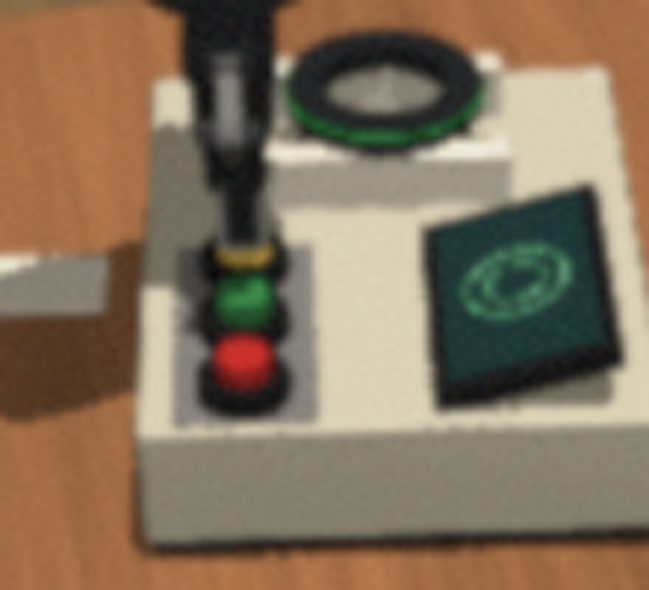

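play_rows:
  increments: "-0.008 0 0 0; -0.01 0 0 0; -0.01 0 0 0; -0.005 0 0 0; 0 0 -0.01 0; 0 0 -0.015 0; 0 0 -0.013 0; 0 0 -0.004 0; 0 0 0 0"

```text
clock: 22.3
position: [0.5156, 0.2646, 0.1263]
ee_rot: [-0.455, 0.532, 0.461, 0.546]
ft_force: [0.3, -0.1, 0.4]
grip_width: -0.0
```

```bash
python3 - <<'E'
from h import *
where(); s=shot('side','s22.png'); where(); plan([0.5166,0.269,0.112],0,1)
v=s['img'][110:210,240:350]; cv2.imwrite('pics/s22c.png',cv2.resize(v,None,fx=5.9,fy=5.9,interpolation=cv2.INTER_CUBIC))
E
```

```text
22.3 [0.5156 0.2646 0.1263] F [ 0.31 -0.05  0.41] g -0.0 jawyaw 80.71 x [ 0.0099  0.0195 -0.9998] q7 [-1.13  0.37  0.72  1.77 -0.29  1.09  1.09]
22.35 [0.5157 0.2648 0.1263] F [ 0.86 -0.78 -0.28] g 0.002 jawyaw 80.72 x [ 0.01    0.0194 -0.9998] q7 [-1.13  0.37  0.72  1.77 -0.29  1.09  1.09]
d [ 0.0009  0.0042 -0.0143] n 1 jawyaw 80.72
[ 0.0144 -0.0001  0.0039 -0.    ]
```

View pics/s22c.png

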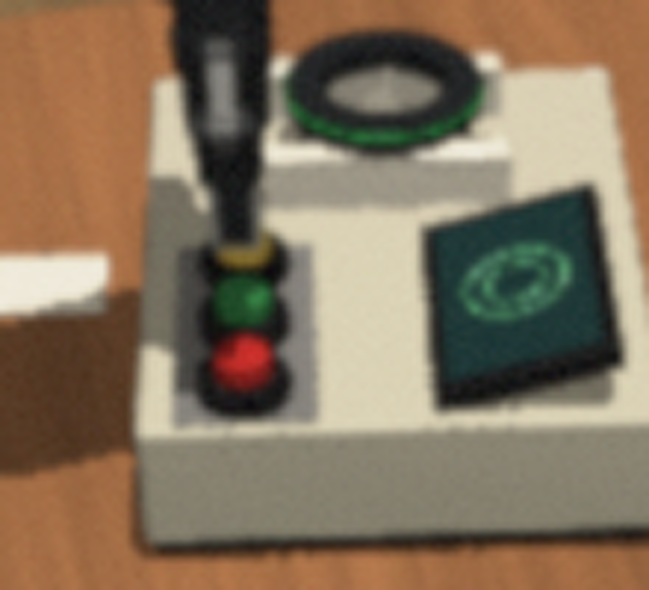

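play_rows:
  increments: "0 0 0.002 0; 0.005 -0.001 0.001 0; 0.006 0 0 0; 0.003 0 0 0; 0 0 0 0"

```text
clock: 22.85
position: [0.517, 0.27, 0.1104]
ee_rot: [-0.456, 0.531, 0.462, 0.545]
ft_force: [0.1, 0.6, 0.4]
grip_width: 0.002
```

```bash
python3 - <<'E'
from h import *
where(); plan([0.5166,0.269,0.094],0,1)
E
```

```text
22.85 [0.517  0.27   0.1104] F [0.15 0.56 0.36] g 0.002 jawyaw 80.86 x [ 0.0094  0.0192 -0.9998] q7 [-1.13  0.4   0.7   1.77 -0.31  1.06  1.1 ]
d [-0.0004 -0.001  -0.0164] n 1 jawyaw 80.86
[ 0.0164  0.0004 -0.0014 -0.    ]
```

play_rows:
  increments: "0.006 0 -0.001 0; 0.005 0 0 0; 0.003 0 0 0; 0.002 0 0 0"

```text
clock: 23.25
position: [0.5174, 0.2694, 0.0938]
ee_rot: [-0.455, 0.531, 0.462, 0.545]
ft_force: [-7.1, -3.6, 25.2]
grip_width: 0.006
```

```bash
python3 - <<'E'
from h import *
where(); s=shot('side'); where()
v=s['img'][110:210,240:350]; cv2.imwrite('pics/s23c.png',cv2.resize(v,None,fx=5.9,fy=5.9,interpolation=cv2.INTER_CUBIC))
E
```

```text
23.25 [0.5174 0.2694 0.0938] F [-7.12 -3.58 25.16] g 0.006 jawyaw 80.85 x [ 0.0097  0.0196 -0.9998] q7 [-1.12  0.42  0.69  1.79 -0.32  1.03  1.11]
23.3 [0.5173 0.2693 0.0941] F [-5.   -2.43 11.17] g -0.005 jawyaw 80.86 x [ 0.0094  0.0197 -0.9998] q7 [-1.12  0.42  0.69  1.79 -0.32  1.03  1.11]
```

View pics/s23c.png

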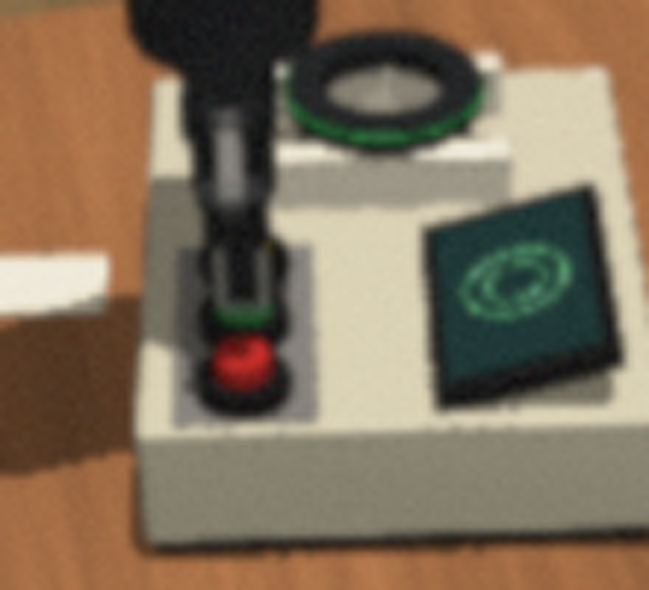

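play_rows:
  increments: "-0.01 0 0 0; -0.02 0 0 0; -0.03 0 0 0; -0.03 0 0 0; -0.02 0 0 0; 0 0 0 0; 0 0 0 0"

```text
clock: 24.0
position: [0.5163, 0.2667, 0.2089]
ee_rot: [-0.455, 0.531, 0.461, 0.546]
ft_force: [-0.3, -0.0, -0.2]
grip_width: -0.0
```

```bash
python3 - <<'E'
from h import *
where(); s=shot('side','s24.png'); t=shot('top','t24.png'); where()
im=t['img'][198:255,105:165]; h=cv2.cvtColor(im,cv2.COLOR_BGR2GRAY); m=(h<100).astype(np.uint8)
n,l,st,ce=cv2.connectedComponentsWithStats(m); i=1+np.argmax(st[1:,4]); q=max(cv2.findContours((l==i).astype(np.uint8),cv2.RETR_EXTERNAL,cv2.CHAIN_APPROX_NONE)[0],key=cv2.contourArea)
e=cv2.fitEllipse(q); print(e,onz(t,[np.array(e[0])+[105,198]],0.110).round(4))
E
```

```text
24.0 [0.5163 0.2667 0.2089] F [-0.29 -0.02 -0.17] g -0.0 jawyaw 80.8 x [ 0.0099  0.0201 -0.9997] q7 [-1.17  0.29  0.75  1.67 -0.22  1.24  1.04]
24.1 [0.5162 0.2665 0.2083] F [ 0.17 -0.02  0.21] g -0.001 jawyaw 80.79 x [ 0.0093  0.0193 -0.9998] q7 [-1.17  0.29  0.75  1.67 -0.22  1.24  1.04]
((24.39861488342285, 16.016963958740234), (13.664921760559082, 31.65694236755371), 67.00543975830078) [[0.6267 0.4048 0.11  ]]
```

View pics/s24.png

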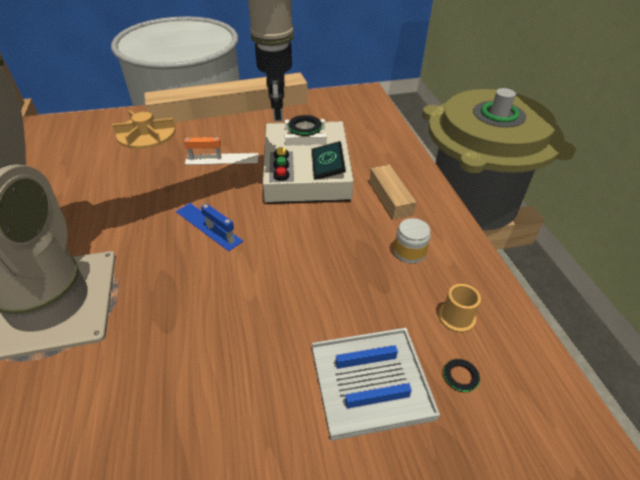

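View pics/t24.png

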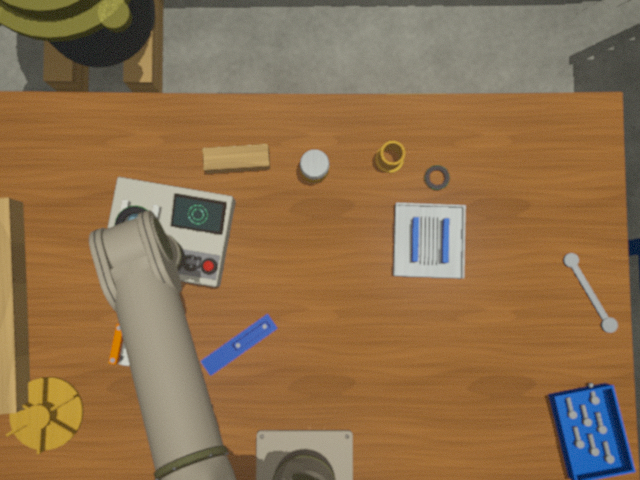

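The side view shows the ring still flat on the white bars at (305,125), the lifter flat on the bench at (220,155), and the bystanders where they were. In the top view the arm hides the ring, so that fit (24,16) means nothing.

```bash
python3 -c "
from workcell import workorder
print(workorder.hand_in())"
```

```text
the job is handed in; nothing more can be done
None
```

I did the whole job in the order asked and handed it in at 24.1 s on the robot's clock. No verdict was reported.

**What I did**
- Picked the larger ring off the rack from below with the orange lifter, carried it across and set it on the two white bars.
- Laid the lifter on the bench in front of the tester and let go of it.
- Pressed the yellow key, let it up, pressed the green key, and backed the arm away. The gripper never came near the ring.

**Last checks**
- **Ring position:** after I withdrew the blade it measured (0.601, 0.393) from the top camera. The nest measured (0.602–0.604, 0.391), so the ring is about 2–3 mm off centre. The side camera, before I withdrew the blade, showed it nearly on centre.
- **Final ring check:** the last side picture shows the ring still lying flat on the bars. The last top-camera ring fit failed because the arm hid the ring.
- **Keys:** both were pushed against a firm stop. Vertical force was about 45 N on yellow, more than I meant, and 25 N on green.
- **40 N limit:** only the fingertips touched the yellow key. I took the limit to cover the arm and gripper body, not the fingers, and could not confirm that.
- **Everything else:** the bystanders, red key and look-alikes were not touched and look unmoved in the final pictures.

**Less than ideal**
- The tool leaned up to about 2° as the moves went on.
- The ring rode about 7 mm ahead of its intended spot on the blade, and I allowed for that when placing it.

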